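# Pack up the front foot of a test pump with pry bar and fulcrum

## Robot

A 6-joint arm with a two-finger parallel gripper is mounted at the origin on the work surface. World frame = base frame: x ahead of the robot, y to its left, z up, the work surface at z = 0. Lengths are in m, angles in rad, forces in N, time in s.
With the tool pointing down it reaches from about 0.35 to 0.775 m from the base axis. Payload 7.3 kg.
Tool frame: the origin (TCP) lies at the very end of the fingers, on their centre line; the grasp point (between the pads) lies 19 mm behind it; z points along the fingers, y is the direction in which the jaws open and shut (so a half turn about z gives the same grasp; the last joint's range is limited). The gripper opens to 92 mm and grips with 3 to 60 N. Pads are 19 mm wide; open, the fingers measure 130 mm over their backs; the gripper's body (75 mm by 190 mm) begins 47 mm behind the grasp point.
Start: joints at [-1.254, 0.342, 1.524, -0, 1.275, -0.146], TCP at [0.234, -0.47, 0.227] pointing down, gripper open.
Joint ranges: [-2.53, 2.53], [-0.77, 2.02], [0.04, 2.7], [-1, 4.14], [0.28, 2.66], [-3.11, 3.11]. Speed limits (rad/s): [2.57, 2.57, 3.14, 3.14, 3.14, 3.14].

## Interface

Orientations are given as [roll, pitch, yaw] about the fixed x, y, z axes, in that order (R = Rz(yaw) Ry(pitch) Rx(roll)).
In Python, from cell import robot gives the robot as it stands.
- The arm moves only by the tool apply_moves, never from a script. Its argument "plan" is a list of rows, each an object of numbers: "tx", "ty", "tz": the shift along the tool's x, y, z in m; "yaw": the turn about the tool's z in rad; "grip": the opening, from -1 (shut) to 1 (fully open), so that 0 is half open. In form: [{"tx": .., "ty": .., "tz": .., "yaw": .., "grip": ..}, ...]. A call has 1 to 8 rows; each row is the pose to reach, as a shift and turn from the pose commanded when the call began, along the tool's axes at that moment; what a row does not reach only later rows make up. A row lasts 1/8 s, in which the tool goes at most 62.5 mm and 10.7 degrees, less where a joint would pass 70% of its speed; a pose out of reach is approached as far as the arm can. A call with a gripper value outside its range is refused whole. The fingers move at their own pace and stop on an object; "force" is the grip in N (left out, the last holds). Time passes only in rows, so rows that repeat a pose let the fingers close. It gives the time, the measured TCP pose, the force and the opening at its end, in the units of the state.
- robot.observe(): the state, without advancing time (a new reading comes with each control period).
- robot.read_camera(name): name is "scene" or "top" or "wrist"; returns (picture, depth): 480x640x3 uint8, red, green, blue; 480x640 float32, m along the optical axis (not along the pixel's ray), 0 where there is no reading.
- robot.get_calibration(name): a dict with "camera_matrix" (3x3 intrinsics, pixels), "R" (3x3) and "t" (3): a world point X has camera coordinates R X + t. Camera axes: x right, y down, z forward; pixel columns grow to the right and rows downward; lengths in m; the calibration is good to about 2 mm. The wrist camera is an equidistant fisheye: a pixel r from the principal point sees the ray r / f radians off the axis. A picture is of the moment at which its call begins: read the wrist's pose just before it. get_calibration takes no time and is no camera call; for the wrist camera it gives the pose at the moment of the call.
- robot.hand_in(): hands the job in, once; it reports no verdict.
Trained networks look in the newest picture that a camera, given by its name, has taken for a name from the list of things; names that differ only in an ending like _2 or _b are one class to them, and where a whole thing is asked for, a point or a joint stands for the part that bears it (a point fixed in the world has none). Each returns a list of dicts, best first, with "confidence" (0 to 1); they miss things now and then, are a little off and sometimes report something else, mostly with a low value. They report only what shows in the picture. A call takes as long as a camera call. They do not tell look-alikes from the thing itself.
- robot.outline_of(label, camera): "region" (480x640 bool, what is visible of it) and "pixel" ([row, column] in pixels, amid what is visible of it).
- robot.tip_of(label, camera): "pixel" ([row, column] in pixels: a listed point, or the origin of a listed thing).
The state is a dict: "time": time; "qpos": joint angles; "qvel": joint speeds; "joint_efforts": joint torques, N m; "tool_pos": TCP position; "tool_rot": TCP orientation; "contact_force": force on the tool from outside, world axes, zero at the start; "torque": the same for the moment, N m; "opening": finger opening in m.
Only numpy, scipy, OpenCV 4.12 (cv2) and the standard library are available. Lean on these libraries where they do the work, as an engineer would, in place of code of your own. Each camera call takes 0.05 s, during which the arm holds its last target.

## Task

The front foot of the test pump sits low: pick up the pry bar, put its chisel end under the front edge of the pump's base, over the fulcrum block, lever the base up and tuck the bar under the yellow keeper's hook so that it stays up. Then slide the slotted packing plate in under the raised front foot, straight along its length, until the slot is fully home on the stud. Last, unhook the bar, ease the pump gently down on the plate without letting it drop, and lay the bar back on its wooden rest, disturbing nothing else on the bench.

Things in the scene. Friction and masses are not known exactly. Their poses are not given: they have to be found in the camera images.
- pump_bed: Bolting of the test pump on the bench. Origin on the bench under the middle of the pump base's front edge; x into the pump, y along that edge, z up. Dark cast base: x 0 to 240 mm, y -100 to 100, 12 mm thick, its rear feet on packers (hinge line x = 200). Pump head and motor stand on it from x = 25 on, to 190 mm high, black rocker switch on top.
- coupler (a point): End of the steel coupler on the brass delivery pipe, which juts out level from the pump head over the front edge, 32 mm thick, 100 mm up, at (-65, 0) mm in pump_bed's frame; a dial gauge stands on it at x -22 to 2, to 190 mm high. It is in the way of an upright gripper at the tail of the plate going in: lean the tool out from the pump.
- pump (a joint): Pitch of the pump about its rear feet, rad: -0.05 front foot down on the bench (start), 0 level (foot on the plate), growing as the front edge is levered up, 0.12 at most; 0.01 is 2 mm at the front edge. The pump weighs about 5 kg, needs 15 to 30 N at the front edge and falls back when let go.
- stud (a point): Foot, on the bench, of the front anchor stud: upright, 10 mm thick, 86 mm high, at (-20, 55) mm in pump_bed's frame (axes the same), nut run up to its top. The pump's front foot, a lug 50 x 50 mm, has the stud through its middle; its underside is 12.5 mm above the bench at pitch 0, 2.2 mm more for each 0.01 rad. The plate goes in freely above pitch 0.01.
- lip (a point): Point on the lower front edge of the pump base where the bar lifts, (0, -60) mm in pump_bed's frame; 28 mm above the bench at the start, 38 mm when level. The space under the base behind it is open for 150 mm.
- block: Fulcrum block, loose steel, 0.6 kg, its crest about 45 mm in front of the lip. Origin at the centre of its underside. 40 mm along its x (nearly pump_bed's x), 60 mm along y; on top a half-round ridge along y, radius 10 mm, axis 23 mm up, crest 33 mm up.
- keeper: Yellow steel hook on the bench, about 280 mm in front of the lip; holds the tucked bar down. Origin on the bench under the hook's middle, axes nearly pump_bed's. Post at y -34 to -22 mm, foot plate to y -68; arm from it to y = 20, x -20 to 20, underside 47 mm up, top 59; at its free end (y 14 to 20) a lip hangs to 43 mm. The bar goes in from +y, its top under the lip, and rises to the arm.
- rest: Wooden rest for the bar, fixed: two cross rails 14 mm thick, 22 mm high, at x = -100 and 100 mm, a stop 12 mm higher at each end (inner faces y = -23 and 23). Origin on the bench at its centre; the bar lies along its x, chisel to +x.
- bar_mid (a point): Centre of the pry bar, at first on the rest: steel, 340 x 16 x 14 mm, 0.5 kg, black rubber handle, centre of mass within 10 mm of here. x points to the chisel end (170 mm from here), z out of its flat top (7 mm). The last 50 mm is a chisel 22 mm wide: top flat, underside rising to leave 6 mm at the end.
- bar_tip (a point): Middle of the end edge of the bar's chisel, 3 mm below its flat top; axes as bar_mid.
- packer_mid (a point): Centre of the aluminium packing plate, lying flat on the bench: 120 mm long (x), 44 mm wide, 12 mm thick, 0.3 kg. From its +x end a 16 mm wide slot runs 50 mm in along the centre line. Its -x end is the plain tail, to grip or push.
- packer_slot (a point): Point in the plate's slot, half-way up, 15 mm towards +x from packer_mid (axes the same): where the stud's axis stands when the plate is fully home, the stud against the slot's closed end. Home, its x is along pump_bed's x.
- regulator: Bystander: glossy white gas regulator, 68 mm disc, 42 mm high, with a brass spout. Origin under the disc.
- gauge: Bystander: stainless pressure gauge lying on its back, 63 mm across, 29 mm high. Origin under its middle.
- flare_nut: Bystander: brass flare nut, 25 mm across, 24 mm high, between the bar's place and the plate's way in. Origin under its middle.
- safety_cap: Bystander: green polymer safety cap, 38 mm across, 30 mm high. Origin under its middle.
- spanner: Bystander: steel spanner, 160 mm long, lying flat.
- leak_fluid: Bystander: clear leak-test bottle, 52 mm across, 130 mm high. Origin under its middle.
- tape_roll: Bystander: white roll, 52 mm across, 14 mm high. Origin under its middle.
Not all that is in view belongs to the job. Leave any pink or purple look-alike of the part that bears packer_mid alone.

How it is judged:
On the way, in this order (a step that is already met when the one before it is completed fails the run):
1. the pump base is levered up by the bar over the fulcrum block, past level (pitch above 0.01 rad) (value of joint pump above 0.01 rad and contact force between bar and pump_bed above 5 N and contact force between bar and block above 5 N), for 0.2 s.
2. the bar is caught under the keeper's hook and holds the base up, the fingers off it (all of step 1 and contact force between bar and keeper above 1 N and contact force between the fingers and bar below 0.2 N), for 0.3 s.
3. the packing plate is fully home on the stud (slot within 10 mm, within 8 degrees of straight) while the bar holds the base up (all of step 1 and horizontal distance between packer_slot and stud below 0.01 m and angle between the x axis of packer_slot and the x axis of pump_bed, either way round below 0.14 rad), for 0.2 s.
At the end, for the whole second after the job is handed in: The plate is home under the front foot (slot point within 10 mm of the stud, straight within 8 degrees) and carries the pump, which is level (pitch -0.015 to 0.012 rad). The bar lies level on its rest, middles within 55 mm; all still and let go (horizontal distance between packer_slot and stud below 0.01 m and angle between the x axis of packer_slot and the x axis of pump_bed, either way round below 0.14 rad and value of joint pump between -0.015 and 0.012 rad and contact force between packer and pump_bed above 5 N and contact force between bar and rest above 1 N and distance between bar_mid and rest below 0.065 m and angle between bar_mid's own x axis and vertical between 1.47 and 1.67 rad and linear speed of each of bar, packer below 0.02 m/s); the robot touches nothing.
It fails at once if the pump is dropped (falls faster than 0.6 rad/s, 12 cm/s at its front edge) (velocity of joint pump below -0.6 rad/s).
It fails at once if a bystander is pushed more than 30 mm, or the bottle is tipped over (distance of any of regulator, gauge, flare_nut, safety_cap, spanner, leak_fluid, tape_roll from where it was at the start of the episode above 0.03 m or angle between leak_fluid's own z axis and vertical above 0.5 rad).
It also fails if it takes over 72 s, if anything falls off the work surface, if the arm or the gripper's body presses on something with over 40 N, if the wrist force passes 120 N, or if a joint passes its speed limit or range.

## Working session

There is one attempt and no reset: what is moved stays moved. The work goes in short steps, Python scripts to look and compute and a tool call to move; the robot and the scene stay as the last step left them, time stands still between calls to the robot, and variables do not carry over. Pictures are saved under pics/ and viewed, and the job is handed in when it is done.

Besides the shell and the picture viewer there is one more tool, called after "Request:" as name([rows], argument=value, ...), one row to a line, values as JSON. apply_moves: Moves the arm, as the interface text tells. Its arguments: {"type":"object","properties":{"plan":{"type":"array","items":{"type":"object","properties":{"tx":{"type":"number"},"ty":{"type":"number"},"tz":{"type":"number"},"yaw":{"type":"number"},"grip":{"type":"number"}}}},"force":{"type":"number"}},"required":["plan"]}

```bash
ls -la; mkdir -p pics; cat > h.py <<'E'
import numpy as np, cv2
from cell import robot
def snap(n,f=None):
    im,d=robot.read_camera(n)
    if f: cv2.imwrite(f'pics/{f}.png',im[:,:,::-1])
    return im,d
def world(n,r,c,d):
    k=robot.get_calibration(n);K=np.array(k['camera_matrix']);R=np.array(k['R']);t=np.array(k['t'])
    p=np.array([(c-K[0,2])/K[0,0]*d,(r-K[1,2])/K[1,1]*d,d]);return R.T@(p-t)
def ray(n,r,c):
    k=robot.get_calibration(n);K=np.array(k['camera_matrix']);R=np.array(k['R']);t=np.array(k['t'])
    v=np.array([(c-K[0,2])/K[0,0],(r-K[1,2])/K[1,1],1.]);return -R.T@t,R.T@v
def atz(n,r,c,z):
    o,v=ray(n,r,c);return o+v*(z-o[2])/v[2]
def proj(n,X):
    k=robot.get_calibration(n);K=np.array(k['camera_matrix']);p=np.array(k['R'])@X+np.array(k['t'])
    return K[1,1]*p[1]/p[2]+K[1,2],K[0,0]*p[0]/p[2]+K[0,2]
E
python3 - <<'E'
from h import *
np.set_printoptions(precision=4,suppress=True)
for n in ['scene','top','wrist']:
    snap(n,n+'0');k=robot.get_calibration(n);print(n,k)
print(robot.observe())
E
```

```text
total 12
drwxr-xr-x  3 agent agent 4096 Dec  6 13:49 .
drwxr-xr-x 23 root  root  4096 Dec  6 13:49 ..
drwxr-xr-x  2 agent agent 4096 Dec  6 13:49 pics
scene {'camera_matrix': array([[516.905 ,   0.    , 322.2588],
       [  0.    , 516.905 , 233.7642],
       [  0.    ,   0.    ,   1.    ]]), 'R': array([[ 0.5878,  0.809 , -0.0021],
       [ 0.452 , -0.3306, -0.8285],
       [-0.6709,  0.486 , -0.56  ]]), 't': array([-0.2608, -0.1716,  1.4969])}
top {'camera_matrix': array([[601.7749,   0.    , 319.8591],
       [  0.    , 601.7749, 235.9775],
       [  0.    ,   0.    ,   1.    ]]), 'R': array([[-0.0105, -0.9998,  0.0144],
       [-0.993 ,  0.0088, -0.1178],
       [ 0.1176, -0.0155, -0.9929]]), 't': array([-0.0546,  0.5016,  1.2522])}
wrist {'camera_matrix': array([[371.6483,   0.    , 321.5112],
       [  0.    , 371.6483, 239.679 ],
       [  0.    ,   0.    ,   1.    ]]), 'R': array([[ 0.446 , -0.895 , -0.0015],
       [-0.8547, -0.4264,  0.2961],
       [-0.2657, -0.1308, -0.9551]]), 't': array([-0.5262, -0.0369,  0.3914])}
{'time': 0.15, 'qpos': array([-1.254 ,  0.3426,  1.5248, -0.    ,  1.2754, -0.146 ]), 'qvel': array([ 0.0007, -0.0014, -0.0028,  0.0014, -0.0012, -0.0006]), 'joint_efforts': array([  0.0004, -43.1469, -24.4355,   0.0716,   0.0537,  -0.0001]), 'tool_pos': array([ 0.2343, -0.4695,  0.2262]), 'tool_rot': array([-3.1405, -0.0001,  0.4628]), 'contact_force': array([0.1367, 0.2135, 0.7916]), 'torque': array([0.0121, 0.0031, 0.0052]), 'opening': 0.09147748831898725}
```

View pics/scene0.png

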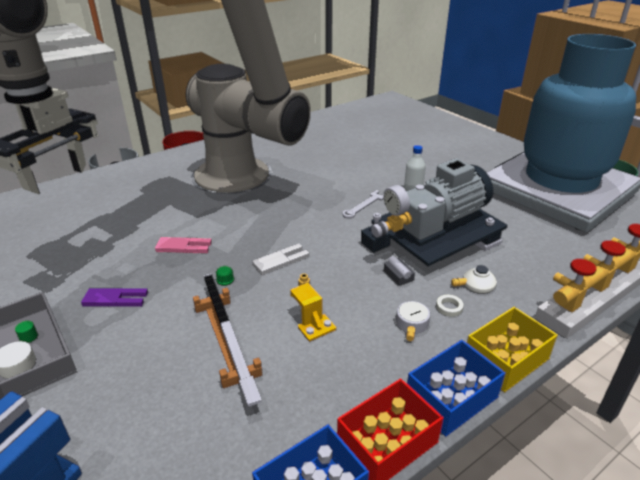

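View pics/top0.png

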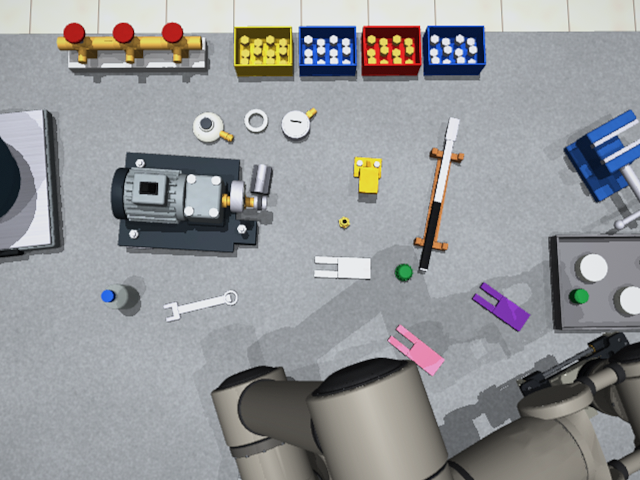

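View pics/wrist0.png

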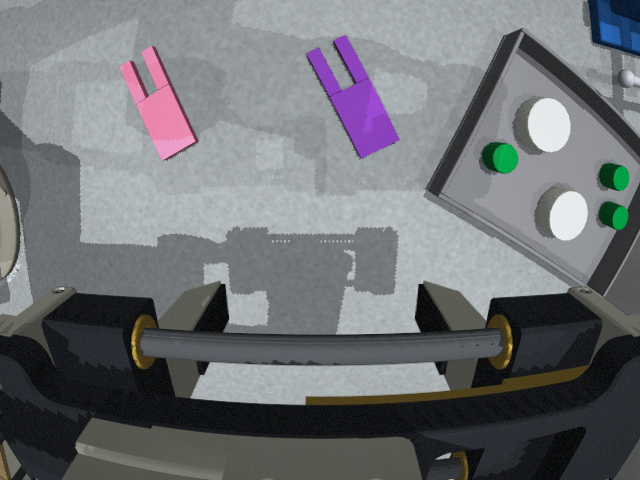

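```bash
python3 - <<'E'
from h import *
np.set_printoptions(precision=4,suppress=True)
im,d=snap('top')
for L in ['pump_bed','stud','lip','coupler','block','keeper','rest','bar_mid','bar_tip','packer_mid','packer_slot','flare_nut','safety_cap','gauge']:
    for n in ['top']:
        z={'lip':.028,'bar_mid':.029,'bar_tip':.033,'packer_mid':.006,'packer_slot':.006,'coupler':.1}.get(L,0)
        for q in robot.tip_of(L,n)[:2]:
            r,c=q['pixel'];dd=d[int(round(r)),int(round(c))]
            print(L,n,round(q['confidence'],2),np.round([r,c],1),'z-plane',atz(n,r,c,z)[:2],'depth',world(n,r,c,dd))
im,d=snap('scene')
for L in ['pump_bed','stud','lip','coupler','block','keeper','bar_mid','bar_tip','packer_mid','packer_slot','rest']:
    z={'lip':.028,'bar_mid':.029,'bar_tip':.033,'packer_mid':.006,'packer_slot':.006,'coupler':.1}.get(L,0)
    for q in robot.tip_of(L,'scene')[:2]:
            n='scene';r,c=q['pixel'];dd=d[int(round(r)),int(round(c))]
            print(L,n,round(q['confidence'],2),np.round([r,c],1),'z-plane',atz(n,r,c,z)[:2],'depth',world(n,r,c,dd))
E
```

```text
pump_bed top 0.95 [204.8 239.9] z-plane [0.5749 0.1145] depth [0.5454 0.0943 0.1711]
stud top 0.96 [234.9 245.3] z-plane [0.5084 0.1025] depth [0.5038 0.0984 0.0377]
stud top 0.35 [125.3 208.4] z-plane [0.7546 0.1854] depth [0.7422 0.1785 0.0398]
lip top 0.81 [175.4 237.9] z-plane [0.6343 0.1159] depth [0.632  0.1146 0.0384]
coupler top 0.9 [203.  262.7] z-plane [0.561  0.0567] depth [0.5611 0.0567 0.0997]
block top 0.8 [181.2 259.6] z-plane [0.6272 0.0715] depth [0.6209 0.069  0.0295]
keeper top 0.62 [186.6 363.8] z-plane [ 0.6134 -0.1579] depth [ 0.6012 -0.1525  0.0601]
rest top 0.57 [202.3 436.7] z-plane [ 0.577 -0.318] depth [ 0.5698 -0.3091  0.0412]
bar_mid top 0.66 [194.  439.3] z-plane [ 0.59  -0.318] depth [ 0.5892 -0.317   0.0337]
bar_tip top 0.72 [114.3 454.8] z-plane [ 0.7658 -0.3571] depth [ 0.7771 -0.3657 -0.0015]
bar_tip top 0.58 [302.8 200.6] z-plane [0.3621 0.1917] depth [0.3623 0.1959 0.0099]
packer_mid top 0.65 [264.4 344. ] z-plane [ 0.4416 -0.1113] depth [ 0.4407 -0.1106  0.019 ]
packer_mid top 0.62 [306.2 496.5] z-plane [ 0.3485 -0.4381] depth [ 0.3485 -0.4363  0
[... 1283 characters left out ...]
lane [ 0.6137 -0.1667] depth [ 0.6417 -0.185   0.0314]
bar_mid scene 0.7 [333.2 227.9] z-plane [ 0.5943 -0.3186] depth [ 0.6017 -0.3215  0.0367]
bar_tip scene 0.75 [401.7 254.7] z-plane [ 0.7548 -0.3551] depth [ 0.7553 -0.3553  0.0336]
packer_mid scene 0.84 [258.3 281.9] z-plane [ 0.4349 -0.1047] depth [ 0.4404 -0.1079  0.0108]
packer_mid scene 0.8 [295.  115.8] z-plane [ 0.3412 -0.4435] depth [ 0.352  -0.445   0.0144]
packer_slot scene 0.96 [244.4 192.2] z-plane [ 0.2669 -0.2436] depth [ 0.2639 -0.2425  0.0038]
packer_slot scene 0.79 [256.3 285.6] z-plane [ 0.4334 -0.094 ] depth [ 0.4431 -0.0997  0.0143]
rest scene 0.82 [339.4 227.9] z-plane [ 0.5807 -0.3149] depth [ 0.6166 -0.3291  0.0382]
```

```bash
python3 - <<'E'
import cv2
a=cv2.imread('pics/top0.png')
cv2.imwrite('pics/c1.png',cv2.resize(a[100:300,220:480],None,fx=3,fy=3,interpolation=cv2.INTER_CUBIC))
a=cv2.imread('pics/scene0.png')
cv2.imwrite('pics/c2.png',cv2.resize(a[140:360,240:500],None,fx=2.7,fy=2.7,interpolation=cv2.INTER_CUBIC))
E
```

```text
(no output)
```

View pics/c1.png

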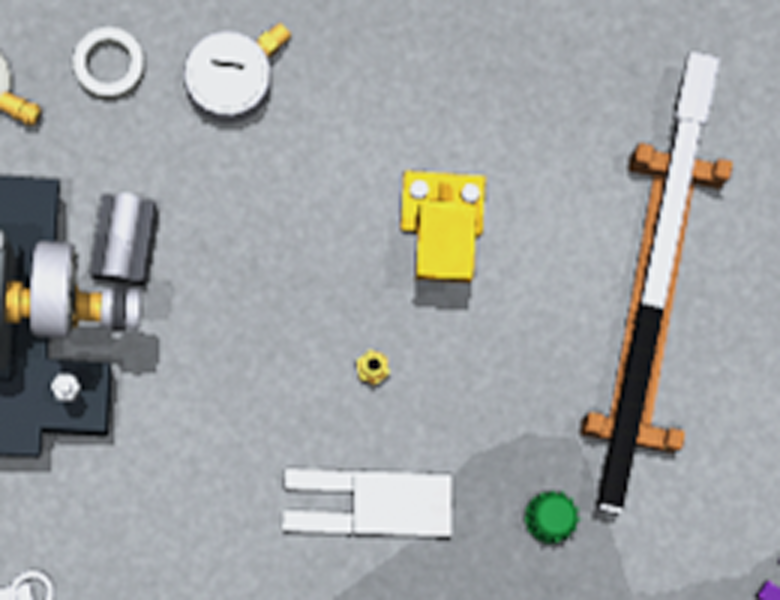

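View pics/c2.png

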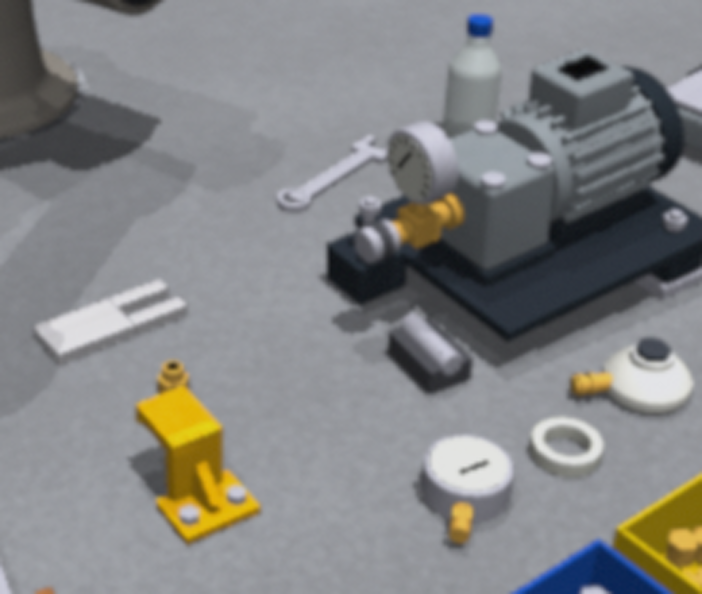

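```bash
cat > hm.py <<'E'
from h import *
def cloud(n):
    im,d=robot.read_camera(n)
    k=robot.get_calibration(n);K=np.array(k['camera_matrix']);R=np.array(k['R']);t=np.array(k['t'])
    r,c=np.mgrid[0:480,0:640]
    p=np.stack([(c-K[0,2])/K[0,0]*d,(r-K[1,2])/K[1,1]*d,d],-1)
    return im,d,(p-t)@R
E
python3 - <<'E'
from hm import *
np.set_printoptions(precision=4,suppress=True)
im,d,P=cloud('top'); np.savez('top.npz',im=im,d=d,P=P)
im2,d2,P2=cloud('scene'); np.savez('scene.npz',im=im2,d=d2,P=P2)
k=robot.get_calibration('wrist');R=np.array(k['R']);t=np.array(k['t']);cp=-R.T@t
o=robot.observe()
print('cam pos',cp,'tcp',o['tool_pos'],o['tool_rot'],robot.observe()['time'])
# bench level
m=(P[...,0]>.3)&(P[...,0]<.8)&(abs(P[...,2])<.006)&(d>0)
print('bench z',np.median(P[m][:,2]))
def box(lo,hi,z0,z1,P=P):
    return (P[...,0]>lo[0])&(P[...,0]<hi[0])&(P[...,1]>lo[1])&(P[...,1]<hi[1])&(P[...,2]>z0)&(P[...,2]<z1)
def rect(name,m,P=P):
    q=P[m]; r=cv2.minAreaRect(q[:,:2].astype(np.float32)); print(name,m.sum(),'c',np.round(r[0],4),'size',np.round(r[1],4),'ang',round(r[2],2),'z',np.percentile(q[:,2],[5,50,95]))
rect('plate',box((.40,-.20),(.48,-.04),.006,.02))
rect('keeper arm',box((.54,-.22),(.68,-.1),.05,.07))
rect('keeper foot',box((.54,-.22),(.70,-.1),.003,.07))
rect('block',box((.58,.03),(.68,.097),.015,.05))
rect('crest',box((.58,.03),(.68,.09),.03,.05))
rect('bar',box((.40,-.40),(.80,-.24),.026,.05))
rect('nut',box((.51,-.14),(.565,-.08),.01,.05))
rect('cap',box((.38,-.27),(.46,-.2),.01,.06))
E
```

```text
cam pos [ 0.3072 -0.4356  0.3845] tcp [ 0.2344 -0.4698  0.2267] [ 3.1415 -0.      0.4628] 1.6
bench z 0.00016945072699159905
plate 979 c [ 0.4403 -0.1188] size [0.1447 0.0735] ang 89.41 z [0.0076 0.0121 0.0162]
keeper arm 498 c [ 0.6178 -0.1621] size [0.0404 0.056 ] ang 85.29 z [0.0548 0.0588 0.0628]
keeper foot 1262 c [ 0.6201 -0.1596] size [0.1598 0.1197] ang 0.23 z [0.0033 0.0109 0.0618]
block 523 c [0.6289 0.0685] size [0.0402 0.0611] ang 80.89 z [0.0198 0.0259 0.0348]
crest 144 c [0.6285 0.0698] size [0.0217 0.0588] ang 80.74 z [0.0303 0.0329 0.0361]
bar 1571 c [ 0.5798 -0.3162] size [0.0769 0.3659] ang 76.11 z [0.029  0.0355 0.0402]
nut 87 c [ 0.5349 -0.1112] size [0.0198 0.0224] ang 87.87 z [0.0116 0.0203 0.0269]
cap 228 c [ 0.4248 -0.2448] size [0.049  0.0355] ang 86.63 z [0.0179 0.0286 0.0339]
```

```bash
python3 - <<'E'
from hm import *
np.set_printoptions(precision=4,suppress=True)
T=np.load('top.npz');im=T['im'].astype(int)
hsv=cv2.cvtColor(T['im'],cv2.COLOR_RGB2HSV).astype(int)
def rep(name,m,box,z):
    mm=np.zeros_like(m);r0,r1,c0,c1=box;mm[r0:r1,c0:c1]=m[r0:r1,c0:c1]
    n,l,s,ce=cv2.connectedComponentsWithStats(mm.astype(np.uint8));i=1+np.argmax(s[1:,4]);q=np.argwhere(l==i)
    W=np.array([atz('top',a,b,z)[:2] for a,b in q])
    r=cv2.minAreaRect(W.astype(np.float32));print(name,len(q),'c',np.array(r[0]),'size',np.array(r[1]),'ang',r[2],'centroid',W.mean(0));return W
V=hsv[...,2];S=hsv[...,1];H=hsv[...,0]
W=rep('plate',(V>215)&(S<40),(250,285,305,380),.012)
print(cv2.boxPoints(cv2.minAreaRect(W.astype(np.float32))))
W=rep('keeper arm(yellow)',(S>120)&(V>190)&(H>15)&(H<35),(165,196,350,390),.059)
W=rep('barwhite',(V>215)&(S<40),(110,210,420,470),.036)
W2=rep('barblack',(V<45),(195,275,410,450),.036)
A=np.vstack([W,W2]);
u=np.linalg.svd(A-A.mean(0))[2][0];pr=(A-A.mean(0))@u;print('bar dir',u,'len',np.ptp(pr),'mid',A.mean(0)+u*(pr.max()+pr.min())/2, np.degrees(np.arctan2(u[1],u[0])))
print('bar ends',A.mean(0)+u*pr.max(),A.mean(0)+u*pr.min())
a=cv2.imread('pics/top0.png');cv2.imwrite('pics/c3.png',cv2.resize(a[145:265,110:280],None,fx=4.6,fy=4.6,interpolation=cv2.INTER_CUBIC))
b=cv2.imread('pics/scene0.png');cv2.imwrite('pics/c4.png',cv2.resize(b[190:290,350:520],None,fx=4.6,fy=4.6,interpolation=cv2.INTER_CUBIC))
E
```

```text
plate 871 c [ 0.4356 -0.106 ] size [0.1181 0.0416] ang 87.59265899658203 centroid [ 0.4352 -0.1139]
[[ 0.4124 -0.1642]
 [ 0.4539 -0.1659]
 [ 0.4589 -0.0479]
 [ 0.4173 -0.0462]]
keeper arm(yellow) 566 c [ 0.6191 -0.1597] size [0.055  0.0581] ang 89.01286315917969 centroid [ 0.6212 -0.1613]
barwhite 608 c [ 0.6649 -0.3332] size [0.02  0.187] ang 76.13134765625 centroid [ 0.6696 -0.3344]
barblack 548 c [ 0.5012 -0.2929] size [0.0179 0.1452] ang 76.45848846435547 centroid [ 0.5004 -0.2928]
bar dir [-0.9712  0.2381] len 0.334761609251567 mid [ 0.5932 -0.3156] 166.22419247747428
bar ends [ 0.4306 -0.2758] [ 0.7557 -0.3555]
```

View pics/c3.png

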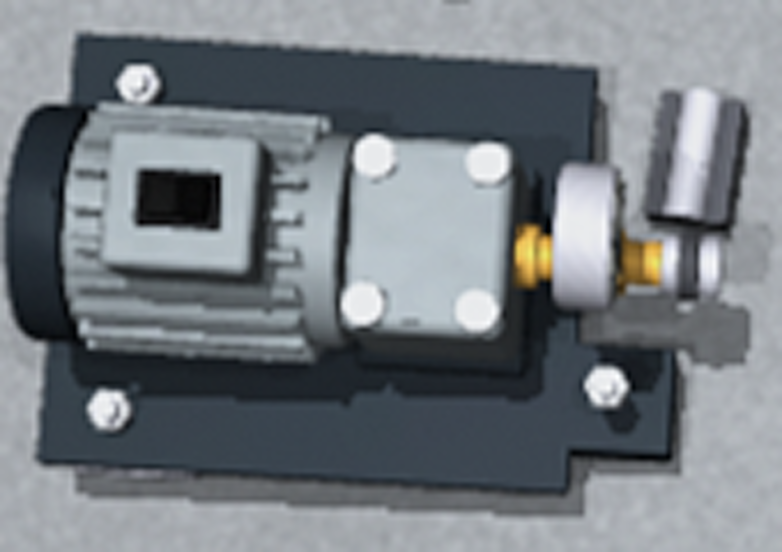

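View pics/c4.png

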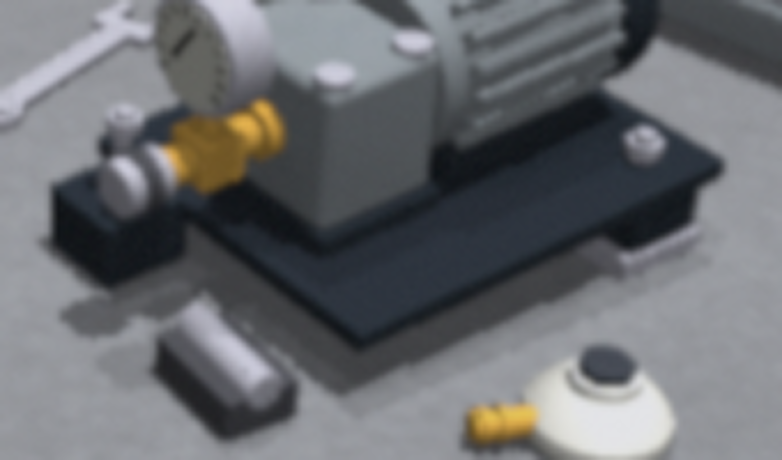

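```bash
python3 - <<'E'
from h import *
np.set_printoptions(precision=4,suppress=True)
px={'FF':(159.8,240,.040),'RF':(152.6,127,.052),'FN':(251.5,233.5,.040),'RN':(245.4,118.3,.052)}
W={k:atz('top',*v)[:2] for k,v in px.items()}
print(W)
e=W['FN']-W['FF'];print('front len',np.linalg.norm(e),'y dir ang',np.degrees(np.arctan2(e[1],e[0])))
f=W['RF']-W['FF'];g=W['RN']-W['FN'];print('side',np.linalg.norm(f),np.degrees(np.arctan2(f[1],f[0])),np.linalg.norm(g),np.degrees(np.arctan2(g[1],g[0])))
o=(W['FN']+W['FF'])/2;print('origin',o)
a=np.radians(np.mean([np.degrees(np.arctan2(v[1],v[0])) for v in (f,g)]+[np.degrees(np.arctan2(e[1],e[0]))-90+0]) )
a2=np.arctan2(e[1],e[0])-np.pi/2
print('angles',np.degrees(a),np.degrees(a2))
for A in (a,):
    x=np.array([np.cos(A),np.sin(A)]);y=np.array([-x[1],x[0]])
    for n,p in {'stud':(-.02,.055),'lip':(0,-.06),'coupler':(-.065,0),'crest':(-.045,-.06),'keeper?':(-.28,-.06)}.items(): print(n,o+p[0]*x+p[1]*y)
# stud top nut at z .086ish
print('stud nut px', atz('top',145+385/4.6,110+606/4.6,.07)[:2])
E
```

```text
{'FF': array([0.6657, 0.1101]), 'RF': array([0.68  , 0.3478]), 'FN': array([0.4686, 0.1227]), 'RN': array([0.4824, 0.3604])}
front len 0.19750542869063564 y dir ang 176.32806452596517
side 0.23808769326607876 86.56471476963341 0.2380845248640012 86.67265649202571
origin [0.5671 0.1164]
angles 86.52181192920811 86.32806452596517
stud [0.511  0.0998]
lip [0.627  0.1128]
coupler [0.5632 0.0515]
crest [0.6243 0.0679]
keeper? [ 0.61   -0.1667]
stud nut px [0.5129 0.1022]
```

```bash
python3 - <<'E'
from h import *
import cv2
np.set_printoptions(precision=4,suppress=True)
a=cv2.imread('pics/top0.png');cv2.imwrite('pics/c5.png',cv2.resize(a[150:205,340:400],None,fx=10,fy=10,interpolation=cv2.INTER_CUBIC))
b=cv2.imread('pics/scene0.png');cv2.imwrite('pics/c6.png',cv2.resize(b[265:350,280:350],None,fx=7,fy=7,interpolation=cv2.INTER_CUBIC))
k=robot.get_calibration('top');print('cam',-np.array(k['R']).T@np.array(k['t']))
E
```

```text
cam [ 0.3502 -0.0395  1.3032]
```

View pics/c5.png

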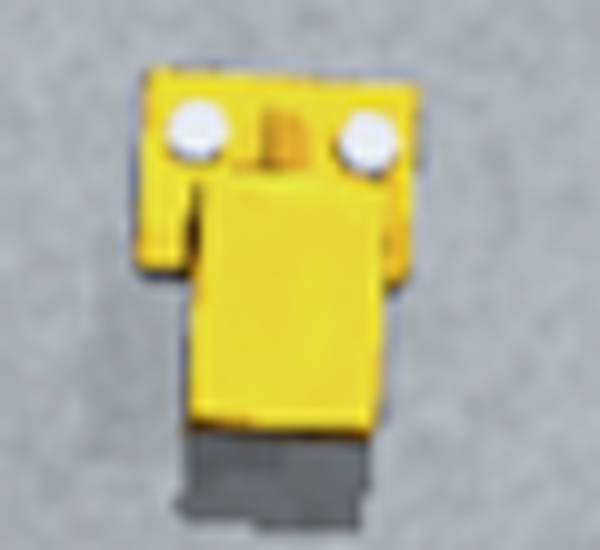

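View pics/c6.png

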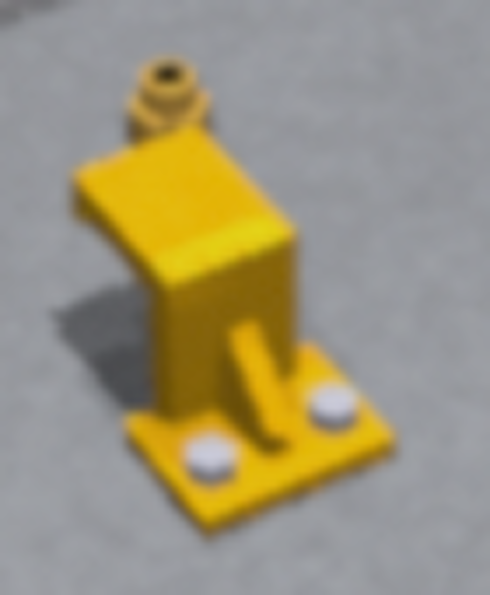

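```bash
python3 - <<'E'
from h import *
np.set_printoptions(precision=4,suppress=True)
p={}
for n,(c,r) in {'NL':(190,418),'NR':(375,432),'FL':(203,180),'FR':(388,188)}.items():
    p[n]=atz('top',150+r/10-.5,340+c/10-.5,.059)[:2];print(n,p[n])
yd=((p['NL']-p['FL'])+(p['NR']-p['FR']))/2;print(np.linalg.norm(yd),np.degrees(np.arctan2(yd[1],yd[0]))-90)
far=(p['FL']+p['FR'])/2;near=(p['NL']+p['NR'])/2;u=yd/np.linalg.norm(yd)
print('origin est far',far+u*.034,'near',near-u*.02)
E
```

```text
NL [ 0.5915 -0.1412]
NR [ 0.5882 -0.1801]
FL [ 0.6426 -0.1449]
FR [ 0.6406 -0.184 ]
0.05184254759340595 85.81588135842222
origin est far [ 0.6076 -0.162 ] near [ 0.6098 -0.1621]
```

```bash
python3 - <<'E'
from hm import *
np.set_printoptions(precision=4,suppress=True)
for n in ['top','scene']:
    T=np.load(n+'.npz');P=T['P']
    g=np.array([.5627,-.3085]);u=np.array([.9712,-.2381]);v=np.array([-u[1],u[0]])
    q=P.reshape(-1,3);s=(q[:,:2]-g)@u;w=(q[:,:2]-g)@v
    for lo in range(-66,66,6):
        m=(abs(s)<.02)&(w*1e3>=lo)&(w*1e3<lo+6)
        if m.sum(): print(n,lo,m.sum(),np.round(np.percentile(q[m,2],[10,50,90])*1e3,1))
E
```

```text
top -66 48 [-3.7  0.2  3.1]
top -60 50 [-4.5 -0.7  3.9]
top -54 44 [-3.1 -0.5  3.4]
top -48 53 [-3.4 -0.4  4.4]
top -42 47 [-3.5  0.   3.1]
top -36 49 [-2.7 -0.   3. ]
top -30 49 [-3.6  0.5  2.7]
top -24 48 [-3.4  1.1  4.2]
top -18 34 [1.9 4.  7.2]
top -12 13 [34.1 35.7 41.5]
top -6 52 [33.9 37.  39.5]
top 0 57 [29.9 35.4 39.6]
top 6 92 [ 0.9  7.7 37.5]
top 12 47 [-4.4 -0.9  2.1]
top 18 51 [-2.7 -0.   4.1]
top 24 50 [-3.5  0.2  4.2]
top 30 47 [-3.6  0.2  4.4]
top 36 52 [-3.2 -0.   3.5]
top 42 47 [-3.2 -0.1  3.4]
top 48 46 [-1.6  1.   4.2]
top 54 49 [-3.2 -0.   3.5]
top 60 51 [-2.7  0.6  4. ]
scene -66 49 [0.3 1.9 3.3]
scene -60 52 [0.5 1.9 3.3]
scene -54 49 [1.  2.  3.8]
scene -48 52 [0.2 1.8 3. ]
scene -42 51 [0.8 2.1 3.1]
scene -36 51 [0.2 1.9 3.1]
scene -30 49 [0.6 2.1 3.9]
scene -24 54 [1.  4.1 6.7]
scene -18 49 [3.8 5.8 7.5]
scene -12 88 [ 5.  29.7 38.7]
scene -6 49 [36.7 38.2 39.3]
scene 0 49 [36.4 37.8 39.6]
scene 6 7 [35.  36.  38.3]
scene 12 46 [0.1 1.7 3.7]
scene 18 49 [0.3 1.9 3.5]
scene 24 47 [-0.3  1.8  3.3]
scene 30 47 [0.1 1.7 3. ]
scene 36 47 [0.8 2.1 3.5]
scene 42 47 [0.4 1.4 3.1]
scene 48 44 [0.7 1.9 3.6]
scene 54 49 [0.6 1.9 3.1]
scene 60 42 [1.1 2.  3.1]
```

```bash
cat > mv.py <<'E'
import sys,numpy as np
from cell import robot
def rel(X,Y,Z,psi,base=None):
    o=robot.observe();p=np.array(o['tool_pos']) if base is None else np.array(base[:3]);s=o['tool_rot'][2] if base is None else base[3]
    d=np.array([X,Y,Z])-p
    dy=-(psi-s);dy=(dy+np.pi)%(2*np.pi)-np.pi
    return dict(tx=round(float(d[0]*np.cos(s)+d[1]*np.sin(s)),4),ty=round(float(d[0]*np.sin(s)-d[1]*np.cos(s)),4),tz=round(float(-d[2]),4),yaw=round(float(dy),3))
if __name__=='__main__':
    o=robot.observe();print('t',round(o['time'],2),np.round(o['tool_pos'],4),np.round(o['tool_rot'],3),'F',np.round(o['contact_force'],1),'T',np.round(o['torque'],2),'op',round(o['opening'],4))
    for a in sys.argv[1:]:
        print(rel(*map(float,a.split(','))))
E
python3 mv.py .5627,-.3085,.1,-.2404 .5627,-.3085,.012,-.2404
```

```text
t 1.6 [ 0.2344 -0.4698  0.2267] [ 3.141 -0.     0.463] F [-0.3  0.3  0.7] T [ 0.05  0.04 -0.06] op 0.0922
{'tx': 0.3657, 'ty': 0.0022, 'tz': 0.1267, 'yaw': 0.703}
{'tx': 0.3657, 'ty': 0.0022, 'tz': 0.2147, 'yaw': 0.703}
```

Request:
apply_moves([
  {"tx": 0.366, "ty": 0.002, "tz": 0.127, "yaw": 0.703, "grip": 0},
  {"tx": 0.366, "ty": 0.002, "tz": 0.127, "yaw": 0.703, "grip": 0},
  {"tx": 0.366, "ty": 0.002, "tz": 0.127, "yaw": 0.703, "grip": 0},
  {"tx": 0.366, "ty": 0.002, "tz": 0.127, "yaw": 0.703, "grip": 0},
  {"tx": 0.366, "ty": 0.002, "tz": 0.127, "yaw": 0.703, "grip": 0},
  {"tx": 0.366, "ty": 0.002, "tz": 0.127, "yaw": 0.703, "grip": 0},
  {"tx": 0.366, "ty": 0.002, "tz": 0.127, "yaw": 0.703, "grip": 0},
  {"tx": 0.366, "ty": 0.002, "tz": 0.127, "yaw": 0.703, "grip": 0},
])

```text
time: 2.6
tool_pos: [0.564, -0.3063, 0.0982]
tool_rot: [-3.141, 0.002, -0.237]
contact_force: [0.9, -0.3, -0.3]
opening: 0.0459
```

```bash
python3 - <<'E'
from h import *
snap('wrist','w1')
E
python3 mv.py .5627,-.3085,.012,-.2404
```

```text
t 2.65 [ 0.563  -0.3075  0.099 ] [-3.141e+00  1.000e-03 -2.380e-01] F [-0.3 -0.6  0.2] T [0.01 0.   0.05] op 0.0456
{'tx': -0.0, 'ty': 0.0011, 'tz': 0.087, 'yaw': 0.002}
```

View pics/w1.png

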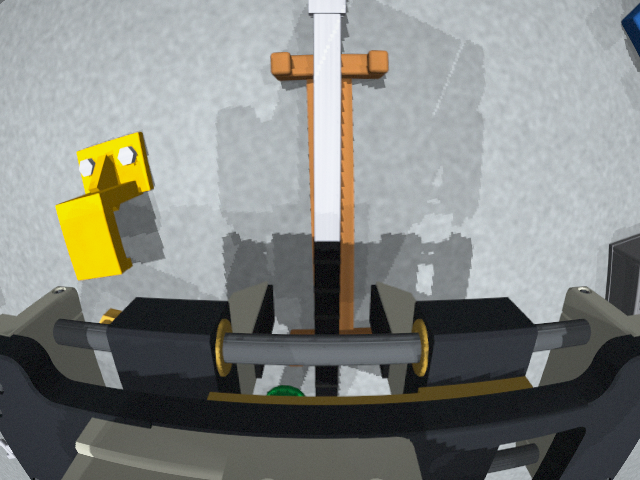

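Request:
apply_moves([
  {"tx": 0, "ty": 0.002, "tz": 0.045, "yaw": 0, "grip": 0},
  {"tx": 0, "ty": 0.002, "tz": 0.086, "yaw": 0, "grip": 0},
  {"tx": 0, "ty": 0.002, "tz": 0.086, "yaw": 0, "grip": 0},
  {"tx": 0, "ty": 0.002, "tz": 0.086, "yaw": 0, "grip": -1},
  {"tx": 0, "ty": 0.002, "tz": 0.086, "yaw": 0, "grip": -1},
  {"tx": 0, "ty": 0.002, "tz": 0.086, "yaw": 0, "grip": -1},
  {"tx": 0, "ty": 0.002, "tz": 0.086, "yaw": 0, "grip": -1},
], force=7)

```text
time: 3.52
tool_pos: [0.563, -0.3101, 0.015]
tool_rot: [3.141, -0.002, -0.24]
contact_force: [-0.4, 1.3, 6.2]
opening: 0.016
```

Request:
apply_moves([
  {"tz": -0.01, "grip": -1},
  {"tz": -0.02, "grip": -1},
  {"tz": -0.03, "grip": -1},
  {"tz": -0.04, "grip": -1},
  {"tz": -0.05, "grip": -1},
  {"tz": -0.06, "grip": -1},
  {"tz": -0.07, "grip": -1},
  {"tz": -0.081, "grip": -1},
], force=7)

```text
schema error: expected keys tx, ty, tz, yaw, grip
```

```bash
python3 - <<'E'
from h import *
im,d=snap('scene');cv2.imwrite('pics/s2.png',cv2.resize(im[200:440,120:400,::-1],None,fx=2.5,fy=2.5))
E
python3 mv.py
```

```text
t 3.58 [ 0.5629 -0.3101  0.015 ] [ 3.141e+00 -2.000e-03 -2.400e-01] F [0.3 1.5 6.4] T [0.41 0.12 0.09] op 0.0163
```

View pics/s2.png

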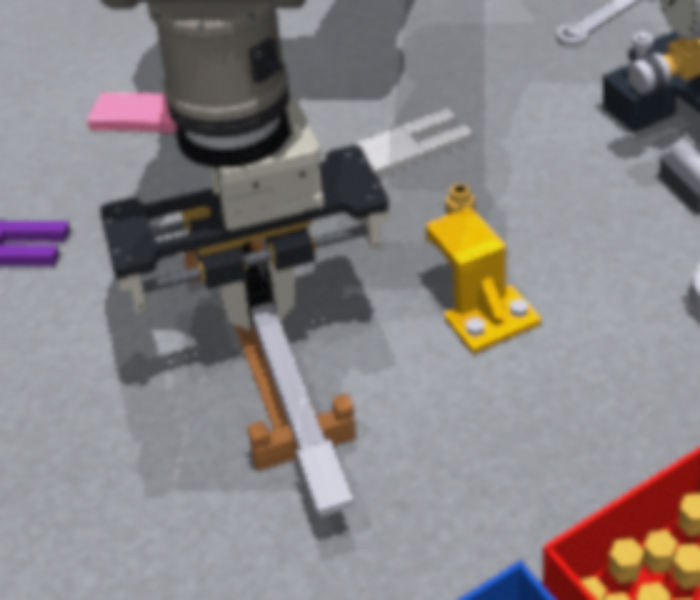

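Request:
apply_moves([
  {"tx": 0, "ty": 0, "yaw": 0, "tz": -0.01, "grip": -1},
  {"tx": 0, "ty": 0, "yaw": 0, "tz": -0.02, "grip": -1},
  {"tx": 0, "ty": 0, "yaw": 0, "tz": -0.03, "grip": -1},
  {"tx": 0, "ty": 0, "yaw": 0, "tz": -0.04, "grip": -1},
  {"tx": 0, "ty": 0, "yaw": 0, "tz": -0.05, "grip": -1},
  {"tx": 0, "ty": 0, "yaw": 0, "tz": -0.06, "grip": -1},
  {"tx": 0, "ty": 0, "yaw": 0, "tz": -0.07, "grip": -1},
  {"tx": 0, "ty": 0, "yaw": 0, "tz": -0.081, "grip": -1},
], force=7)

```text
time: 4.58
tool_pos: [0.5623, -0.3101, 0.0953]
tool_rot: [-3.142, 0.0, -0.24]
contact_force: [1.0, 0.1, -5.0]
opening: 0.0158
```

```bash
python3 - <<'E'
from h import *
im,d=snap('scene');cv2.imwrite('pics/s3.png',cv2.resize(im[200:440,120:400,::-1],None,fx=2.5,fy=2.5))
E
python3 mv.py
```

```text
t 4.62 [ 0.563  -0.3105  0.0971] [ 3.141e+00 -2.000e-03 -2.400e-01] F [ 0.9 -0.8 -3. ] T [0.12 0.04 0.04] op 0.016
```

View pics/s3.png

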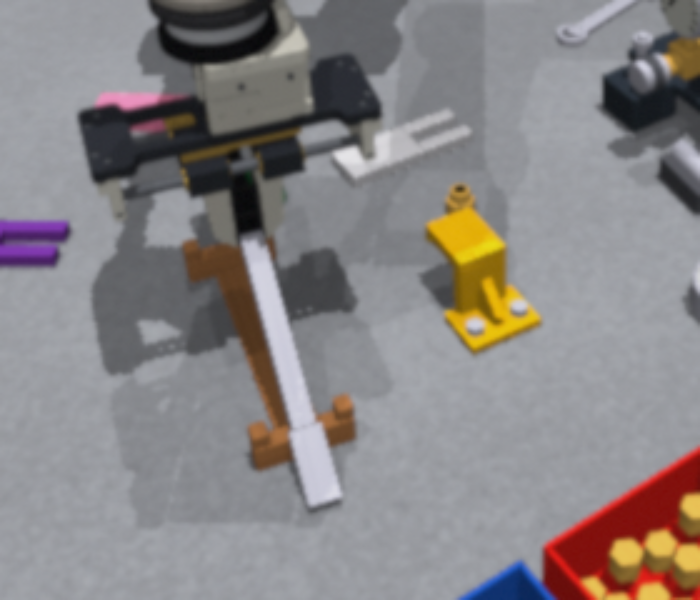

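Request:
apply_moves([
  {"tx": 0, "ty": 0, "yaw": 0, "tz": 0, "grip": -1},
  {"tx": 0, "ty": 0, "yaw": 0, "tz": 0, "grip": -1},
  {"tx": 0, "ty": 0, "yaw": 0, "tz": 0, "grip": -1},
  {"tx": 0, "ty": 0, "yaw": 0, "tz": -0.03, "grip": -1},
  {"tx": 0, "ty": 0, "yaw": 0, "tz": -0.07, "grip": -1},
  {"tx": 0, "ty": 0, "yaw": 0, "tz": -0.1, "grip": -1},
  {"tx": 0, "ty": 0, "yaw": 0, "tz": -0.1, "grip": -1},
], force=60)

```text
time: 5.5
tool_pos: [0.5631, -0.3106, 0.1964]
tool_rot: [3.14, -0.003, -0.24]
contact_force: [-0.6, -0.1, -6.0]
opening: 0.0155
```

```bash
cat > bar.py <<'E'
from hm import *
def bar_line(cam='scene',tag=None):
    o=robot.observe();tp=np.array(o['tool_pos']);psi=o['tool_rot'][2]
    im,d,P=cloud(cam)
    if tag: cv2.imwrite(f'pics/{tag}.png',im[:,:,::-1])
    hsv=cv2.cvtColor(im,cv2.COLOR_RGB2HSV)
    u=np.array([np.cos(psi),np.sin(psi)]);v=np.array([-u[1],u[0]])
    s=(P[...,:2]-tp[:2])@u;w=(P[...,:2]-tp[:2])@v
    m=(s>.045)&(s<.215)&(abs(w)<.03)&(hsv[...,1]<40)&(hsv[...,2]>150)&(P[...,2]>.006)&(P[...,2]<tp[2]+.045)
    q=np.stack([s[m],w[m],P[...,2][m]],-1)
    # top of bar: highest per s-bin
    best=None
    for it in range(3):
        a=np.polyfit(q[:,0],q[:,2],1);r=q[:,2]-np.polyval(a,q[:,0]);q=q[abs(r)<max(.004,2*r.std())]
    b=np.polyfit(q[:,0],q[:,1],1)
    zt=np.polyval(a,0)
    print('tcp',np.round(tp,4),'psi',round(psi,4),'n',len(q),'tilt(rad)',round(float(-np.arctan(a[0])),4),'top height above tcp at grip',round(float(zt-tp[2]),4),'yaw off',round(float(np.arctan(b[0])),4),'lat at0',round(float(b[1]),4),'s range',np.round(np.percentile(q[:,0],[1,99]),3),'resid',round(float(r.std()),4))
E
python3 - <<'E'
from bar import *
bar_line('scene','s4');bar_line('top','t4')
E
python3 mv.py
```

```text
tcp [ 0.5631 -0.3106  0.1964] psi -0.2401 n 1110 tilt(rad) 0.5548 top height above tcp at grip 0.0204 yaw off 0.001 lat at0 -0.0012 s range [0.047 0.172] resid 0.0015
tcp [ 0.5621 -0.31    0.1941] psi -0.2401 n 89 tilt(rad) 0.568 top height above tcp at grip 0.0213 yaw off -0.1217 lat at0 0.0245 s range [0.114 0.173] resid 0.0016
t 5.6 [ 0.5615 -0.3095  0.1928] [-3.14e+00  3.00e-03 -2.40e-01] F [-0.   0.1 -5.4] T [ 0.14  0.17 -0.01] op 0.0155
```

View pics/s4.png

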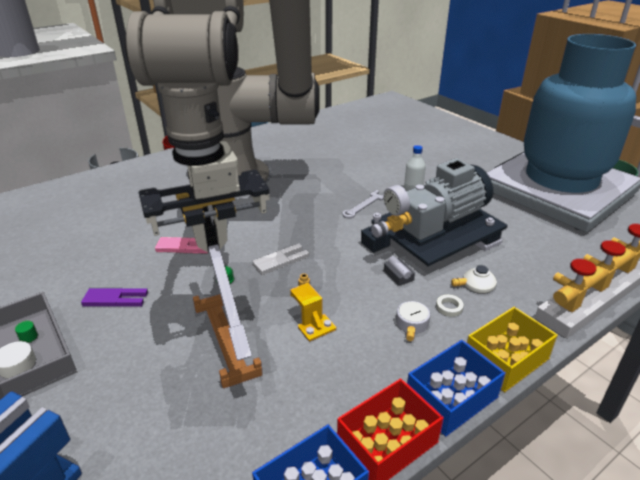

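```bash
python3 mv.py .5827,-.121,.158,1.384
```

```text
t 5.6 [ 0.5615 -0.3095  0.1928] [-3.14e+00  3.00e-03 -2.40e-01] F [-0.   0.1 -5.4] T [ 0.14  0.17 -0.01] op 0.0155
{'tx': -0.0243, 'ty': -0.1882, 'tz': 0.0348, 'yaw': -1.624}
```

Request:
apply_moves([
  {"tx": -0.003, "ty": -0.024, "tz": 0, "yaw": -0.18, "grip": -1},
  {"tx": -0.006, "ty": -0.048, "tz": 0, "yaw": -0.36, "grip": -1},
  {"tx": -0.009, "ty": -0.072, "tz": 0, "yaw": -0.54, "grip": -1},
  {"tx": -0.012, "ty": -0.096, "tz": 0, "yaw": -0.72, "grip": -1},
  {"tx": -0.015, "ty": -0.12, "tz": 0, "yaw": -0.9, "grip": -1},
  {"tx": -0.018, "ty": -0.144, "tz": 0, "yaw": -1.08, "grip": -1},
  {"tx": -0.021, "ty": -0.168, "tz": 0, "yaw": -1.26, "grip": -1},
  {"tx": -0.0243, "ty": -0.188, "tz": 0, "yaw": -1.44, "grip": -1},
], force=60)

```text
time: 6.6
tool_pos: [0.5824, -0.1204, 0.192]
tool_rot: [-3.137, 0.0, 1.206]
contact_force: [-0.6, -0.1, -4.5]
opening: 0.0154
```

```bash
python3 mv.py .5827,-.121,.158,1.384
```

```text
t 6.6 [ 0.5824 -0.1204  0.192 ] [-3.137  0.     1.206] F [-0.6 -0.1 -4.5] T [-0.07 -0.02  0.07] op 0.0154
{'tx': -0.0004, 'ty': 0.0005, 'tz': 0.034, 'yaw': -0.178}
```

Request:
apply_moves([
  {"tx": 0, "ty": 0, "tz": 0.01, "yaw": -0.178, "grip": -1},
  {"tx": 0, "ty": 0, "tz": 0.034, "yaw": -0.178, "grip": -1},
  {"tx": 0, "ty": 0, "tz": 0.034, "yaw": -0.178, "grip": -1},
  {"tx": 0, "ty": 0, "tz": 0.034, "yaw": -0.178, "grip": -1},
], force=60)

```text
time: 7.1
tool_pos: [0.5833, -0.1218, 0.1603]
tool_rot: [-3.141, -0.0, 1.377]
contact_force: [-0.5, -0.2, -4.8]
opening: 0.0159
```

```bash
python3 - <<'E'
from bar import *
bar_line('scene','s5');bar_line('top','t5')
a=cv2.imread('pics/s5.png');cv2.imwrite('pics/s5c.png',cv2.resize(a[150:330,260:500],None,fx=3.2,fy=3.2,interpolation=cv2.INTER_CUBIC))
E
python3 mv.py .5976,-.0423,.1045,1.384
```

```text
tcp [ 0.5833 -0.1218  0.1603] psi 1.3775 n 284 tilt(rad) 0.707 top height above tcp at grip 0.0409 yaw off -0.0495 lat at0 0.0037 s range [0.048 0.198] resid 0.008
tcp [ 0.5837 -0.1219  0.1609] psi 1.3775 n 585 tilt(rad) 0.6919 top height above tcp at grip 0.0418 yaw off -0.0445 lat at0 0.0065 s range [0.046 0.203] resid 0.0094
t 7.2 [ 0.5838 -0.122   0.1612] [3.141 0.    1.378] F [-0.  -0.1 -5.3] T [-0.18 -0.11  0.02] op 0.0156
{'tx': 0.0808, 'ty': -0.0018, 'tz': 0.0567, 'yaw': -0.006}
```

View pics/s5c.png

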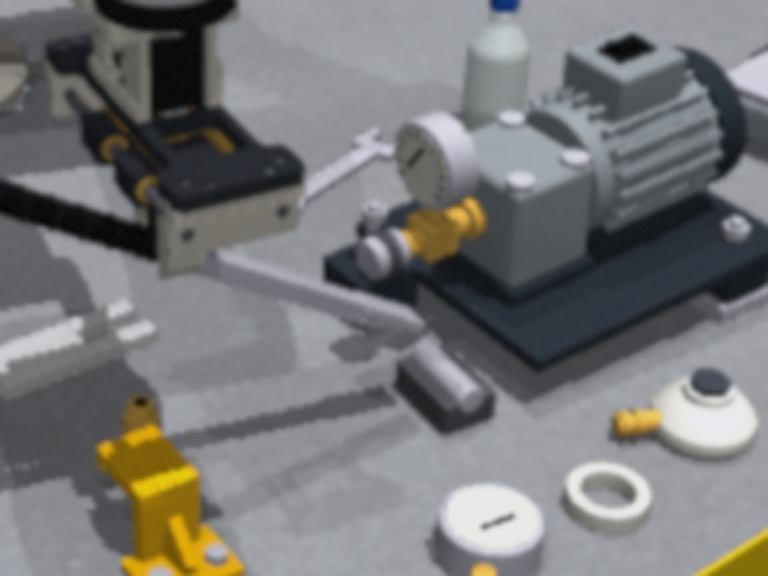

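View pics/t5.png

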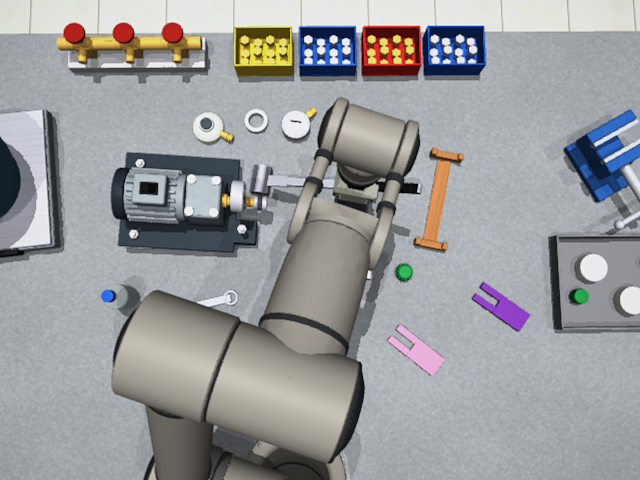

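```bash
cat >> bar.py <<'E'
def bar_fit(cam,smin=.06,smax=.165,lat=.016,zup=.02,tilt0=.555,tol=.012,off=.0195,tag=None):
    o=robot.observe();tp=np.array(o['tool_pos']);psi=o['tool_rot'][2]
    im,d,P=cloud(cam)
    if tag: cv2.imwrite(f'pics/{tag}.png',im[:,:,::-1])
    hsv=cv2.cvtColor(im,cv2.COLOR_RGB2HSV)
    u=np.array([np.cos(psi),np.sin(psi)]);v=np.array([-u[1],u[0]])
    s=(P[...,:2]-tp[:2])@u;w=(P[...,:2]-tp[:2])@v
    e=P[...,2]-(tp[2]+off-np.tan(tilt0)*s)
    m=(s>smin)&(s<smax)&(abs(w)<lat)&(hsv[...,2]>130)&(abs(e)<tol)
    q=np.stack([s[m],w[m],P[...,2][m]],-1)
    for it in range(4):
        a=np.polyfit(q[:,0],q[:,2],1);r=q[:,2]-np.polyval(a,q[:,0]);q=q[abs(r)<max(.003,2*r.std())]
    b=np.polyfit(q[:,0],q[:,1],1)
    print(cam,'tcp',np.round(tp,4),'psi',round(psi,4),'n',len(q),'tilt',round(float(-np.arctan(a[0])),4),'top-tcp',round(float(np.polyval(a,0)-tp[2]),4),'lat at .1',round(float(np.polyval(b,.1)),4),'slope',round(float(b[0]),3),'smax',np.round(np.percentile(q[:,0],[1,99]),3),'res',round(float(r.std()),4))
E
python3 - <<'E'
from bar import *
bar_fit('scene');bar_fit('top');bar_fit('scene',smax=.2)
E
```

```text
scene tcp [ 0.5838 -0.122   0.1612] psi 1.3776 n 195 tilt 0.5546 top-tcp 0.0199 lat at .1 -0.0017 slope -0.017 smax [0.062 0.164] res 0.0011
top tcp [ 0.5838 -0.122   0.1614] psi 1.3776 n 262 tilt 0.5639 top-tcp 0.0213 lat at .1 0.0008 slope 0.014 smax [0.097 0.164] res 0.0017
scene tcp [ 0.5838 -0.1219  0.1614] psi 1.3776 n 206 tilt 0.5555 top-tcp 0.02 lat at .1 -0.0017 slope -0.014 smax [0.061 0.168] res 0.001
```

Request:
apply_moves([
  {"tx": 0.014, "ty": -0.001, "tz": 0.01, "yaw": -0.006, "grip": -1},
  {"tx": 0.028, "ty": -0.001, "tz": 0.021, "yaw": -0.006, "grip": -1},
  {"tx": 0.041, "ty": -0.002, "tz": 0.031, "yaw": -0.006, "grip": -1},
  {"tx": 0.049, "ty": -0.002, "tz": 0.036, "yaw": -0.006, "grip": -1},
  {"tx": 0.057, "ty": -0.002, "tz": 0.041, "yaw": -0.006, "grip": -1},
  {"tx": 0.065, "ty": -0.002, "tz": 0.046, "yaw": -0.006, "grip": -1},
  {"tx": 0.065, "ty": -0.002, "tz": 0.046, "yaw": -0.006, "grip": -1},
], force=60)

```text
time: 8.22
tool_pos: [0.5938, -0.057, 0.1143]
tool_rot: [-3.141, 0.0, 1.384]
contact_force: [0.8, 0.2, -5.2]
opening: 0.0151
```

```bash
python3 - <<'E'
from bar import *
bar_fit('scene',tag='s6')
a=cv2.imread('pics/s6.png');cv2.imwrite('pics/s6c.png',cv2.resize(a[200:310,330:480],None,fx=5,fy=5,interpolation=cv2.INTER_CUBIC))
E
python3 mv.py .5976,-.0423,.1045,1.384
```

```text
scene tcp [ 0.5938 -0.057   0.1143] psi 1.3845 n 168 tilt 0.5579 top-tcp 0.0204 lat at .1 -0.002 slope 0.002 smax [0.061 0.163] res 0.0011
t 8.28 [ 0.594  -0.0575  0.1147] [3.142 0.    1.384] F [-0.2 -1.1 -5.6] T [-0.19 -0.04 -0.03] op 0.0153
{'tx': 0.0156, 'ty': 0.0007, 'tz': 0.0102, 'yaw': 0.0}
```

View pics/s6c.png

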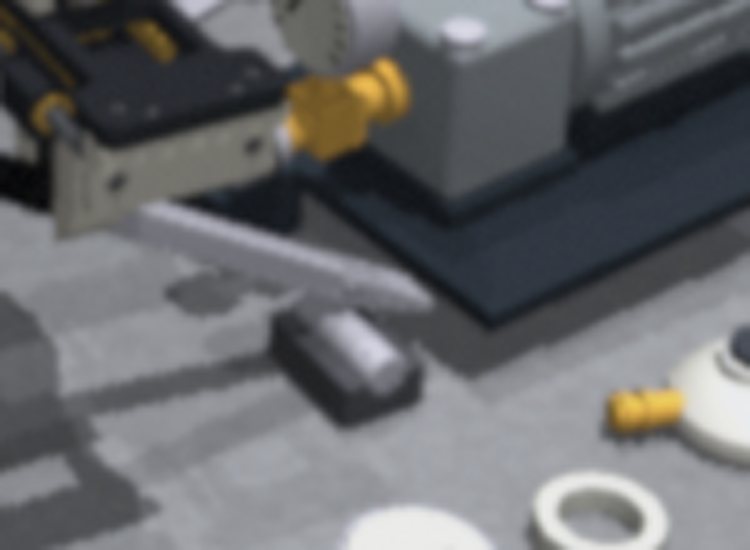

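Request:
apply_moves([
  {"tx": 0.005, "ty": 0, "tz": 0.0035, "yaw": 0, "grip": -1},
  {"tx": 0.01, "ty": 0, "tz": 0.007, "yaw": 0, "grip": -1},
  {"tx": 0.015, "ty": 0, "tz": 0.01, "yaw": 0, "grip": -1},
  {"tx": 0.021, "ty": 0, "tz": 0.0135, "yaw": 0, "grip": -1},
  {"tx": 0.021, "ty": 0, "tz": 0.0135, "yaw": 0, "grip": -1},
], force=60)

```text
time: 8.9
tool_pos: [0.5977, -0.0363, 0.1008]
tool_rot: [-3.141, 0.0, 1.385]
contact_force: [0.3, -0.4, -5.0]
opening: 0.0153
```

```bash
python3 - <<'E'
from bar import *
bar_fit('scene',tag='s7',smax=.15)
a=cv2.imread('pics/s7.png');cv2.imwrite('pics/s7c.png',cv2.resize(a[200:310,330:480],None,fx=5,fy=5,interpolation=cv2.INTER_CUBIC))
E
python3 mv.py
```

```text
scene tcp [ 0.5977 -0.0363  0.1008] psi 1.3845 n 140 tilt 0.5578 top-tcp 0.0202 lat at .1 -0.0016 slope 0.006 smax [0.062 0.148] res 0.0012
t 8.95 [ 0.5978 -0.0366  0.101 ] [-3.141  0.     1.384] F [ 0.5 -0.2 -4.9] T [-0.16 -0.09 -0.02] op 0.0155
```

View pics/s7c.png

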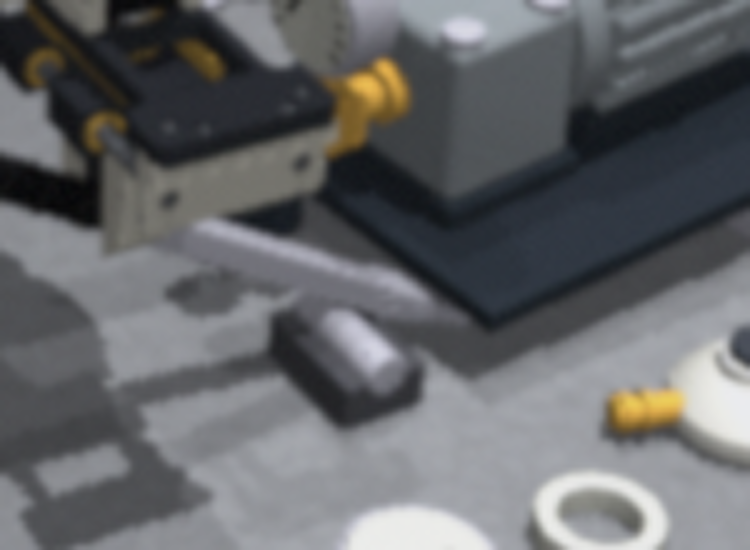

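```bash
python3 - <<'E'
import numpy as np
C=np.array([-45,23.])
g0=np.array([-152.5,113])
for a in [.556,.5,.42,.34,.26,.18,.12,.06,.02,0,-.02,-.035,-.045]:
    L=139.2-10*(.556-a)
    g=C+17*np.array([np.sin(a),np.cos(a)])+L*np.array([-np.cos(a),np.sin(a)])
    d=g-g0;print(a,np.round(d[0],1),np.round(-d[1],1))
E
```

```text
0.556 -1.8 2.1
0.5 -6.0 8.6
0.42 -11.4 18.3
0.34 -16.0 28.3
0.26 -19.8 38.5
0.18 -22.7 49.0
0.12 -24.3 57.0
0.06 -25.5 65.0
0.02 -26.0 70.3
0 -26.1 73.0
-0.02 -26.3 75.7
-0.035 -26.3 77.7
-0.045 -26.3 79.0
```

Request:
apply_moves([
  {"tx": -0.002, "ty": 0, "tz": 0.002, "yaw": 0, "grip": -1},
  {"tx": -0.006, "ty": 0, "tz": 0.0085, "yaw": 0, "grip": -1},
  {"tx": -0.0085, "ty": 0, "tz": 0.0135, "yaw": 0, "grip": -1},
  {"tx": -0.0115, "ty": 0, "tz": 0.0185, "yaw": 0, "grip": -1},
  {"tx": -0.014, "ty": 0, "tz": 0.0235, "yaw": 0, "grip": -1},
  {"tx": -0.016, "ty": 0, "tz": 0.0285, "yaw": 0, "grip": -1},
  {"tx": -0.018, "ty": 0, "tz": 0.0335, "yaw": 0, "grip": -1},
  {"tx": -0.02, "ty": 0, "tz": 0.0385, "yaw": 0, "grip": -1},
], force=35)

```text
time: 9.95
tool_pos: [0.5947, -0.0568, 0.0634]
tool_rot: [3.14, -0.0, 1.384]
contact_force: [-1.1, 2.0, 5.1]
opening: 0.0158
```

```bash
python3 - <<'E'
from bar import *
bar_fit('scene',tag='s8',smax=.14,tilt0=.26,tol=.02)
a=cv2.imread('pics/s8.png');cv2.imwrite('pics/s8c.png',cv2.resize(a[160:330,260:500],None,fx=3.2,fy=3.2,interpolation=cv2.INTER_CUBIC))
E
python3 mv.py
```

```text
scene tcp [ 0.5947 -0.0568  0.0634] psi 1.3838 n 109 tilt 0.2629 top-tcp 0.0197 lat at .1 -0.0015 slope 0.071 smax [0.085 0.14 ] res 0.0012
t 10.0 [ 0.5944 -0.057   0.0627] [3.14  0.    1.384] F [-0.2  1.5  4. ] T [ 0.48 -0.29 -0.03] op 0.016
```

View pics/s8c.png

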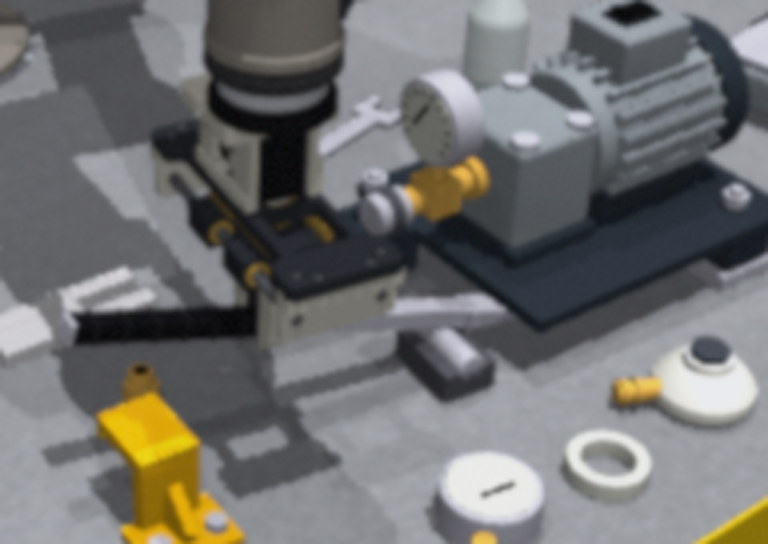

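Request:
apply_moves([
  {"tx": -0.0016, "ty": 0, "tz": 0.005, "yaw": 0, "grip": -1},
  {"tx": -0.003, "ty": 0, "tz": 0.0105, "yaw": 0, "grip": -1},
  {"tx": -0.004, "ty": 0, "tz": 0.0155, "yaw": 0, "grip": -1},
  {"tx": -0.0045, "ty": 0, "tz": 0.0205, "yaw": 0, "grip": -1},
  {"tx": -0.005, "ty": 0, "tz": 0.0255, "yaw": 0, "grip": -1},
  {"tx": -0.0055, "ty": 0, "tz": 0.0305, "yaw": 0, "grip": -1},
  {"tx": -0.006, "ty": 0, "tz": 0.0355, "yaw": 0, "grip": -1},
  {"tx": -0.006, "ty": 0, "tz": 0.04, "yaw": 0, "grip": -1},
], force=35)

```text
time: 11.0
tool_pos: [0.5943, -0.0639, 0.0244]
tool_rot: [3.138, 0.002, 1.384]
contact_force: [-2.5, -3.2, 11.7]
opening: 0.0158
```

```bash
python3 - <<'E'
from bar import *
bar_fit('scene',tag='s9',smax=.13,tilt0=-.03,tol=.02)
bar_fit('scene',smin=-.14,smax=-.06,tilt0=-.03,tol=.02)
a=cv2.imread('pics/s9.png');cv2.imwrite('pics/s9c.png',cv2.resize(a[160:330,260:500],None,fx=3.2,fy=3.2,interpolation=cv2.INTER_CUBIC))
E
python3 mv.py
```

```text
scene tcp [ 0.5943 -0.0639  0.0244] psi 1.3842 n 80 tilt -0.0219 top-tcp 0.0206 lat at .1 -0.0009 slope 0.095 smax [0.095 0.128] res 0.0012
scene tcp [ 0.5941 -0.0639  0.0239] psi 1.3842 n 18 tilt -0.3285 top-tcp 0.0644 lat at .1 -0.0604 slope -0.259 smax [-0.138 -0.078] res 0.0023
t 11.1 [ 0.5942 -0.064   0.0241] [3.138e+00 2.000e-03 1.384e+00] F [-2.3 -3.5 10.8] T [-0.29  0.15  0.13] op 0.0154
```

View pics/s9c.png

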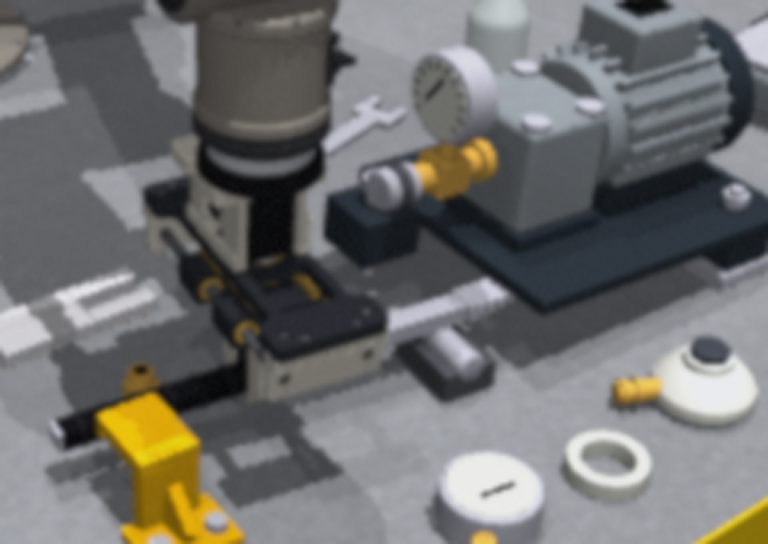

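Request:
apply_moves([
  {"tx": 0, "ty": 0, "tz": 0.0015, "yaw": 0, "grip": -1},
  {"tx": 0, "ty": 0.001, "tz": 0.003, "yaw": -0.01, "grip": -1},
  {"tx": 0.0005, "ty": 0.005, "tz": 0.003, "yaw": -0.04, "grip": -1},
  {"tx": 0.001, "ty": 0.009, "tz": 0.003, "yaw": -0.07, "grip": -1},
  {"tx": 0.0013, "ty": 0.013, "tz": 0.003, "yaw": -0.1, "grip": -1},
  {"tx": 0.0016, "ty": 0.017, "tz": 0.003, "yaw": -0.13, "grip": -1},
  {"tx": 0.002, "ty": 0.021, "tz": 0.003, "yaw": -0.159, "grip": -1},
  {"tx": 0.002, "ty": 0.021, "tz": 0.003, "yaw": -0.159, "grip": -1},
], force=35)

```text
time: 12.1
tool_pos: [0.6152, -0.0661, 0.021]
tool_rot: [3.139, 0.002, 1.542]
contact_force: [-1.1, -5.0, 8.1]
opening: 0.0158
```

```bash
python3 - <<'E'
from bar import *
bar_fit('scene',tag='s10',smax=.13,tilt0=-.04,tol=.02)
a=cv2.imread('pics/s10.png');cv2.imwrite('pics/s10c.png',cv2.resize(a[160:330,260:500],None,fx=3.2,fy=3.2,interpolation=cv2.INTER_CUBIC))
snap('top','t10')
E
python3 mv.py
```

```text
scene tcp [ 0.6152 -0.0661  0.021 ] psi 1.5418 n 47 tilt 0.2426 top-tcp 0.0557 lat at .1 0.0023 slope -0.205 smax [0.115 0.13 ] res 0.0041
t 12.2 [ 0.6153 -0.0662  0.0211] [3.138e+00 2.000e-03 1.542e+00] F [-0.9 -4.7  7.5] T [-0.51  0.1  -0.47] op 0.0156
```

View pics/s10c.png

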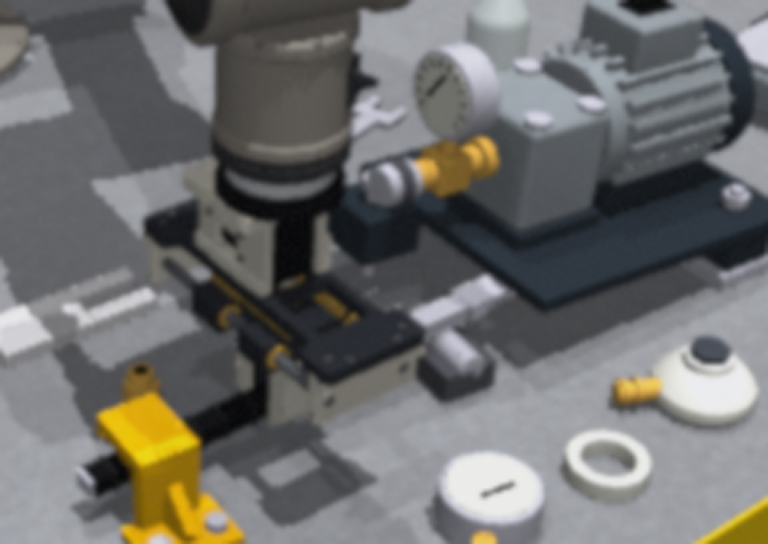

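Request:
apply_moves([
  {"tx": 0, "ty": 0, "tz": -0.001, "yaw": 0, "grip": -1},
  {"tx": 0, "ty": 0, "tz": -0.002, "yaw": 0, "grip": -1},
  {"tx": 0, "ty": 0, "tz": -0.003, "yaw": 0, "grip": -1},
  {"tx": 0, "ty": 0, "tz": -0.004, "yaw": 0, "grip": -1},
  {"tx": 0, "ty": 0, "tz": -0.005, "yaw": 0, "grip": -1},
  {"tx": 0, "ty": 0, "tz": -0.006, "yaw": 0, "grip": -1},
  {"tx": 0, "ty": 0, "tz": -0.007, "yaw": 0, "grip": -1},
  {"tx": 0, "ty": 0, "tz": -0.007, "yaw": 0, "grip": -1},
], force=35)

```text
time: 13.2
tool_pos: [0.6152, -0.066, 0.0269]
tool_rot: [3.139, 0.002, 1.542]
contact_force: [2.6, -5.3, -0.2]
opening: 0.0157
```

```bash
python3 - <<'E'
from bar import *
im,d=snap('scene','s11')
cv2.imwrite('pics/s11c.png',cv2.resize(im[230:350,270:430,::-1],None,fx=4.8,fy=4.8,interpolation=cv2.INTER_CUBIC))
E
python3 mv.py
```

```text
t 13.25 [ 0.6152 -0.066   0.0269] [3.139e+00 2.000e-03 1.542e+00] F [ 3.1 -5.   0.7] T [-1.15 -0.53 -0.29] op 0.0156
```

View pics/s11c.png

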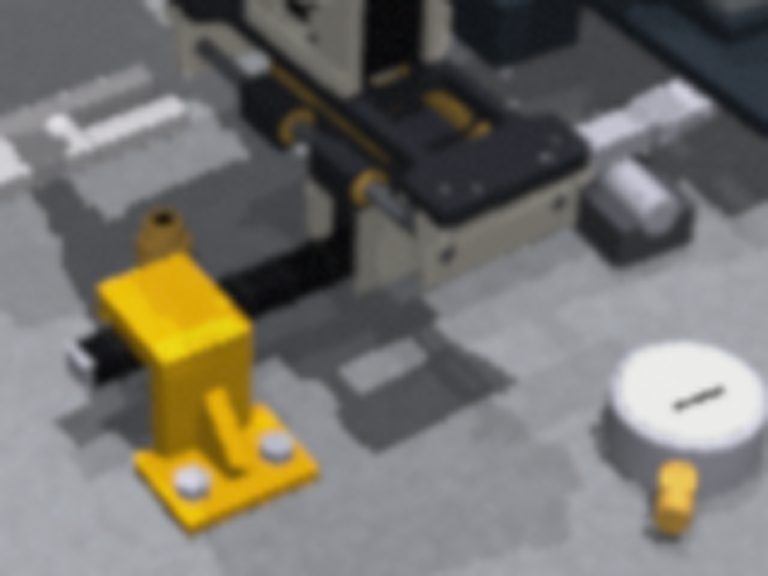

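Request:
apply_moves([
  {"tx": 0, "ty": 0, "tz": -0.001, "yaw": 0, "grip": -1},
  {"tx": 0, "ty": 0, "tz": -0.002, "yaw": 0, "grip": -1},
  {"tx": 0, "ty": 0, "tz": -0.0025, "yaw": 0, "grip": -1},
  {"tx": 0, "ty": 0, "tz": -0.0025, "yaw": 0, "grip": -1},
], force=35)

```text
time: 13.75
tool_pos: [0.6151, -0.066, 0.027]
tool_rot: [3.14, 0.002, 1.542]
contact_force: [9.1, -6.8, -16.3]
opening: 0.0158
```

Request:
apply_moves([
  {"tx": 0, "ty": 0, "tz": 0.0015, "yaw": 0, "grip": -1},
  {"tx": 0, "ty": 0, "tz": 0.0015, "yaw": 0, "grip": -1},
  {"tx": 0, "ty": 0, "tz": 0.0015, "yaw": 0, "grip": -0.55},
  {"tx": 0, "ty": 0, "tz": 0.0015, "yaw": 0, "grip": -0.3},
  {"tx": 0, "ty": 0, "tz": 0.0015, "yaw": 0, "grip": -0.2},
  {"tx": 0, "ty": 0, "tz": 0.0015, "yaw": 0, "grip": -0.2},
  {"tx": 0, "ty": 0, "tz": 0.0015, "yaw": 0, "grip": -0.2},
  {"tx": 0, "ty": 0, "tz": 0.0015, "yaw": 0, "grip": -0.2},
], force=20)

```text
time: 14.75
tool_pos: [0.614, -0.0644, 0.0278]
tool_rot: [3.142, 0.0, 1.543]
contact_force: [0.2, 0.2, 0.5]
opening: 0.0369
```

```bash
python3 - <<'E'
from bar import *
im,d=snap('scene','s12')
cv2.imwrite('pics/s12c.png',cv2.resize(im[160:350,270:510,::-1],None,fx=3.2,fy=3.2,interpolation=cv2.INTER_CUBIC))
E
python3 mv.py
```

```text
t 14.8 [ 0.614  -0.0644  0.0277] [3.142 0.    1.543] F [-0.3  0.3 -0.1] T [-0.08 -0.07  0.05] op 0.0368
```

View pics/s12c.png

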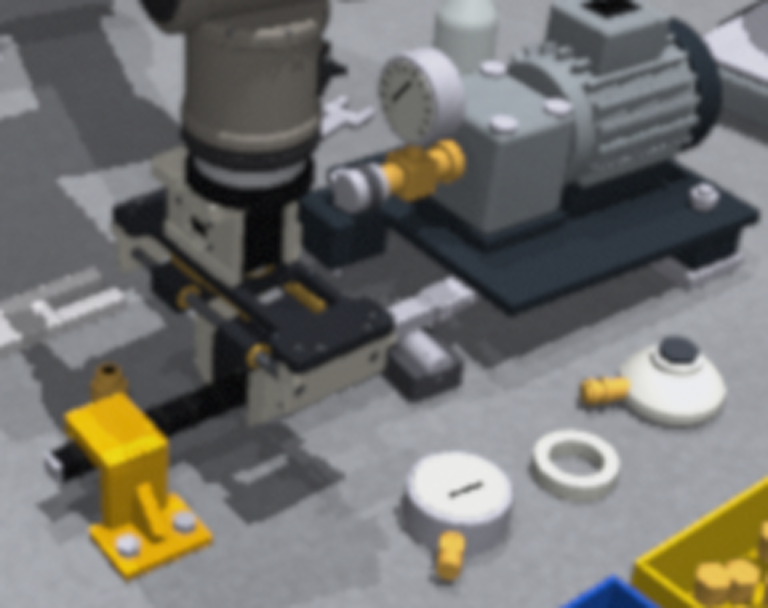

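```bash
python3 mv.py .614,-.0644,.13,1.543 .4336,-.150,.1,1.529
```

```text
t 14.8 [ 0.614  -0.0644  0.0277] [3.142 0.    1.543] F [-0.3  0.3 -0.1] T [-0.08 -0.07  0.05] op 0.0368
{'tx': 0.0, 'ty': -0.0, 'tz': -0.1023, 'yaw': -0.0}
{'tx': -0.0906, 'ty': -0.178, 'tz': -0.0723, 'yaw': 0.014}
```

Request:
apply_moves([
  {"tx": 0, "ty": 0, "tz": -0.05, "yaw": 0, "grip": -0.2},
  {"tx": 0, "ty": 0, "tz": -0.1, "yaw": 0, "grip": -0.2},
  {"tx": -0.03, "ty": -0.055, "tz": -0.1, "yaw": 0.014, "grip": 0.3},
  {"tx": -0.06, "ty": -0.11, "tz": -0.09, "yaw": 0.014, "grip": 0.75},
  {"tx": -0.0906, "ty": -0.165, "tz": -0.08, "yaw": 0.014, "grip": 0.75},
  {"tx": -0.0906, "ty": -0.178, "tz": -0.072, "yaw": 0.014, "grip": 0.75},
  {"tx": -0.0906, "ty": -0.178, "tz": -0.072, "yaw": 0.014, "grip": 0.75},
], force=20)

```text
time: 15.68
tool_pos: [0.4326, -0.1501, 0.0997]
tool_rot: [-3.141, -0.0, 1.527]
contact_force: [0.1, 0.7, 0.4]
opening: 0.079
```

```bash
python3 - <<'E'
from h import *
snap('wrist','w13');im,d=snap('scene','s13')
np.set_printoptions(precision=4,suppress=True)
for L in ['packer_mid','packer_slot']:
    for q in robot.tip_of(L,'scene')[:3]:
        print(L,round(q['confidence'],2),q['pixel'],atz('scene',*q['pixel'],.006)[:2])
hsv=cv2.cvtColor(im,cv2.COLOR_RGB2HSV).astype(int)
cv2.imwrite('pics/s13c.png',cv2.resize(im[220:300,230:330,::-1],None,fx=7,fy=7,interpolation=cv2.INTER_CUBIC))
E
python3 mv.py
```

```text
packer_mid 0.66 [296.6, 115.0] [ 0.3452 -0.4464]
packer_mid 0.62 [257.9, 282.6] [ 0.4345 -0.1026]
packer_slot 0.77 [297.6, 122.6] [ 0.3573 -0.4349]
packer_slot 0.72 [245.2, 190.6] [ 0.2677 -0.2479]
packer_slot 0.7 [260.3, 286.7] [ 0.4474 -0.1001]
t 15.88 [ 0.4348 -0.15    0.1001] [3.14e+00 1.00e-03 1.53e+00] F [-0.3 -0.2 -0.1] T [ 0.03 -0.1  -0.07] op 0.0802
```

View pics/w13.png

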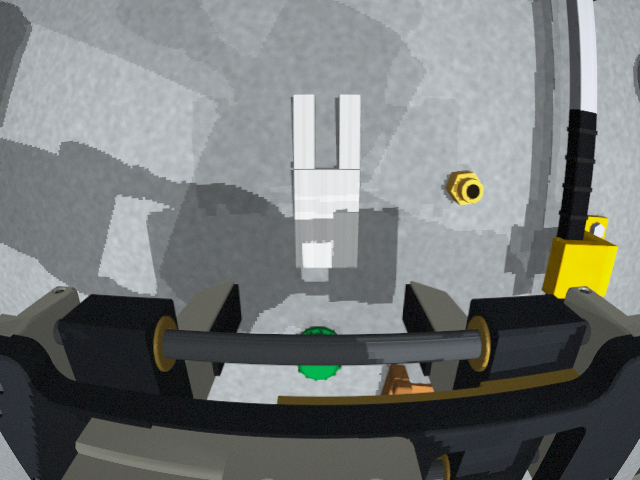

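View pics/s13.png

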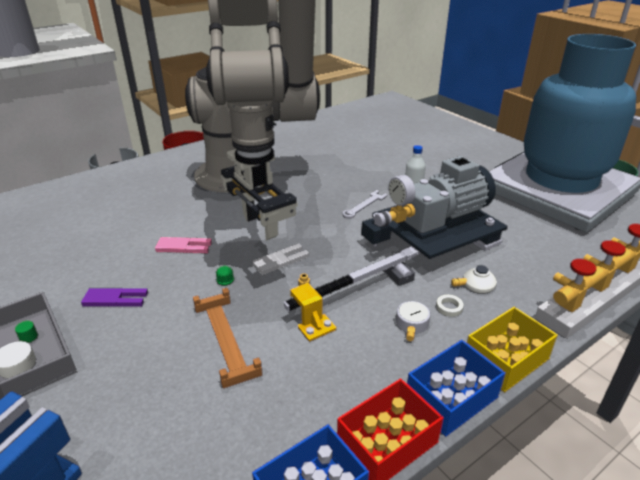

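```bash
cat >> h.py <<'E'
def watz(r,c,z,k=None):
    k=k or robot.get_calibration('wrist');K=np.array(k['camera_matrix']);R=np.array(k['R']);t=np.array(k['t'])
    dx,dy=c-K[0,2],r-K[1,2];rr=np.hypot(dx,dy);th=rr/K[0,0]
    v=np.array([np.sin(th)*dx/rr,np.sin(th)*dy/rr,np.cos(th)]);o=-R.T@t;v=R.T@v
    return o+v*(z-o[2])/v[2]
E
python3 - <<'E'
from h import *
np.set_printoptions(precision=4,suppress=True)
for r,c in [(268,295),(267,359),(95,293),(95,361),(169,316),(169,337)]:print((r,c),watz(r,c,.012)[:2])
print('nut',watz(190,473,.024)[:2])
E
python3 mv.py
```

```text
(268, 295) [ 0.4162 -0.1678]
(267, 359) [ 0.4618 -0.169 ]
(95, 293) [ 0.4216 -0.0486]
(95, 361) [ 0.4657 -0.0503]
(169, 316) [ 0.4344 -0.0985]
(169, 337) [ 0.4482 -0.099 ]
nut [ 0.5394 -0.1131]
t 15.88 [ 0.4348 -0.15    0.1001] [3.14e+00 1.00e-03 1.53e+00] F [-0.3 -0.2 -0.1] T [ 0.03 -0.1  -0.07] op 0.0802
```

```bash
python3 mv.py .438,-.1555,.0025,1.532
```

```text
t 15.88 [ 0.4348 -0.15    0.1001] [3.14e+00 1.00e-03 1.53e+00] F [-0.3 -0.2 -0.1] T [ 0.03 -0.1  -0.07] op 0.0802
{'tx': -0.0054, 'ty': 0.0034, 'tz': 0.0976, 'yaw': -0.002}
```

Request:
apply_moves([
  {"tx": -0.005, "ty": 0.003, "tz": 0.05, "yaw": -0.002, "grip": 0.75},
  {"tx": -0.005, "ty": 0.003, "tz": 0.085, "yaw": -0.002, "grip": 0.75},
  {"tx": -0.005, "ty": 0.003, "tz": 0.097, "yaw": -0.002, "grip": 0.75},
  {"tx": -0.005, "ty": 0.003, "tz": 0.097, "yaw": -0.002, "grip": -0.5},
  {"tx": -0.005, "ty": 0.003, "tz": 0.097, "yaw": -0.002, "grip": -0.5},
  {"tx": -0.005, "ty": 0.003, "tz": 0.097, "yaw": -0.002, "grip": -0.5},
  {"tx": -0.005, "ty": 0.003, "tz": 0.097, "yaw": -0.002, "grip": -0.5},
  {"tx": -0.005, "ty": 0.003, "tz": 0.097, "yaw": -0.002, "grip": -0.5},
], force=40)

```text
time: 16.88
tool_pos: [0.4365, -0.1553, 0.0034]
tool_rot: [3.141, 0.001, 1.531]
contact_force: [-1.1, 0.0, 7.0]
opening: 0.0435
```

```bash
python3 mv.py .5031,-.0352,.045,1.510
```

```text
t 16.88 [ 0.4365 -0.1553  0.0034] [3.141e+00 1.000e-03 1.531e+00] F [-1.1  0.   7. ] T [0.04 0.24 0.05] op 0.0435
{'tx': 0.1226, 'ty': 0.0617, 'tz': -0.0416, 'yaw': 0.021}
```

Request:
apply_moves([
  {"tx": 0, "ty": 0, "tz": -0.02, "yaw": 0, "grip": -0.5},
  {"tx": 0, "ty": 0, "tz": -0.042, "yaw": 0.01, "grip": -0.5},
  {"tx": 0.04, "ty": 0.02, "tz": -0.042, "yaw": 0.021, "grip": -0.5},
  {"tx": 0.08, "ty": 0.04, "tz": -0.042, "yaw": 0.021, "grip": -0.5},
  {"tx": 0.1226, "ty": 0.0617, "tz": -0.042, "yaw": 0.021, "grip": -0.5},
  {"tx": 0.1226, "ty": 0.0617, "tz": -0.042, "yaw": 0.021, "grip": -0.5},
  {"tx": 0.1226, "ty": 0.0617, "tz": -0.042, "yaw": 0.021, "grip": -0.5},
], force=40)

```text
time: 17.75
tool_pos: [0.5018, -0.0357, 0.0443]
tool_rot: [-3.14, -0.0, 1.51]
contact_force: [-0.9, -0.7, -2.7]
opening: 0.0434
```

```bash
python3 - <<'E'
from h import *
snap('wrist','w14')
np.set_printoptions(precision=4,suppress=True)
for L in ['stud','packer_slot','packer_mid']:
    for q in robot.tip_of(L,'wrist')[:2]: print(L,q['confidence'],q['pixel'])
E
python3 mv.py
```

```text
packer_slot 0.58 [168.0, 320.4]
packer_slot 0.39 [275.3, 534.5]
packer_mid 0.66 [277.7, 533.9]
packer_mid 0.62 [204.7, 319.0]
t 17.95 [ 0.5023 -0.0363  0.0447] [-3.141 -0.     1.508] F [ 0.1 -0.1 -3.3] T [-0.19 -0.04  0.03] op 0.0437
```

View pics/w14.png

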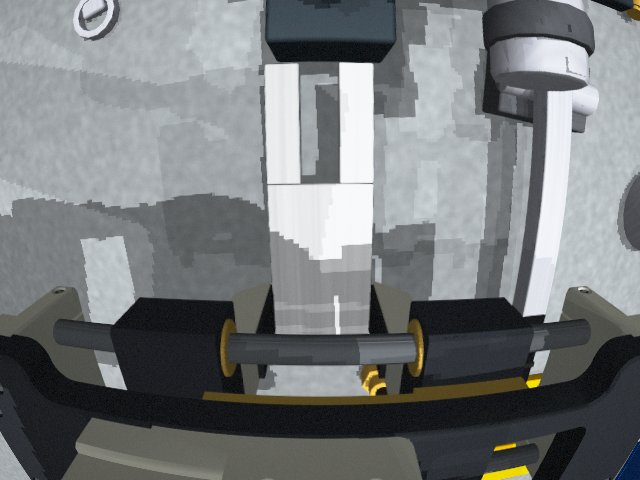

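```bash
python3 - <<'E'
import cv2
a=cv2.imread('pics/w14.png');cv2.imwrite('pics/w14c.png',cv2.resize(a[0:120,220:440],None,fx=3.6,fy=3.6,interpolation=cv2.INTER_CUBIC))
E
```

```text
(no output)
```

View pics/w14c.png

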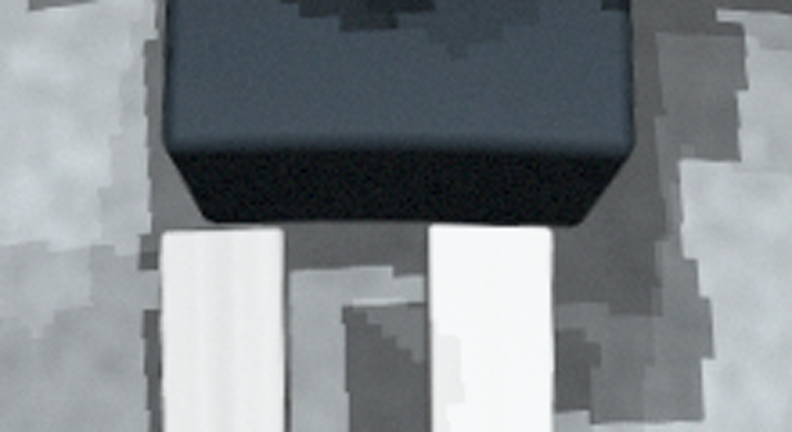

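```bash
python3 - <<'E'
from h import *
np.set_printoptions(precision=4,suppress=True)
for (a,b) in [((61.7,278.3),(62.8,380.6)),((40.3,266.7),(41.7,395.6))]:
    for z in (.016,.02,.024,.028,.05,.055,.06,.065):
        A=watz(*a,z);B=watz(*b,z);w=np.linalg.norm((A-B)[:2])
        if abs(w-.05)<.003: print(z,A[:2],B[:2],w,'mid',(A+B)[:2]/2,'dir',np.degrees(np.arctan2(*(A-B)[1::-1])) )
A=watz(63.5,265,.0535);B=watz(62.5,373.5,.0535);print('plate front',A[:2],B[:2],(A+B)[:2]/2,np.linalg.norm(A-B))
print('slot end',watz(184,299,.0535)[:2],watz(184,340,.0535)[:2])
E
python3 mv.py
```

```text
0.016 [0.4891 0.0775] [0.5395 0.0741] 0.050499205307399285 mid [0.5143 0.0758] dir 176.09841241930127
0.02 [0.4896 0.0768] [0.5389 0.0734] 0.04941561959141448 mid [0.5142 0.0751] dir 176.09841241930127
0.024 [0.49  0.076] [0.5382 0.0727] 0.04833203387542967 mid [0.5141 0.0744] dir 176.09841241930127
0.028 [0.4904 0.0753] [0.5375 0.072 ] 0.047248448159444865 mid [0.514  0.0737] dir 176.09841241930124
0.05 [0.4885 0.0808] [0.5407 0.0774] 0.05233951953360757 mid [0.5146 0.0791] dir 176.22430124386193
0.055 [0.4891 0.0795] [0.5397 0.0762] 0.05062251466776876 mid [0.5144 0.0779] dir 176.2243012438619
0.06 [0.4898 0.0783] [0.5386 0.0751] 0.048905509801929876 mid [0.5142 0.0767] dir 176.22430124386193
0.065 [0.4904 0.077 ] [0.5375 0.0739] 0.04718850493609095 mid [0.514  0.0755] dir 176.2243012438619
plate front [0.4877 0.0702] [0.5304 0.0678] [0.5091 0.069 ] 0.04280243367402855
slot end [0.4978 0.0203] [0.5143 0.0192]
t 17.95 [ 0.5023 -0.0363  0.0447] [-3.141 -0.     1.508] F [ 0.1 -0.1 -3.3] T [-0.19 -0.04  0.03] op 0.0437
```

Request:
apply_moves([
  {"tx": 0, "ty": 0.004, "tz": 0.02, "yaw": 0, "grip": -0.5},
  {"tx": 0, "ty": 0.004, "tz": 0.0385, "yaw": 0, "grip": -0.5},
  {"tx": 0, "ty": 0.004, "tz": 0.0385, "yaw": 0, "grip": -0.5},
  {"tx": 0.009, "ty": 0.004, "tz": 0.0385, "yaw": 0, "grip": -0.5},
  {"tx": 0.018, "ty": 0.004, "tz": 0.0385, "yaw": 0, "grip": -0.5},
  {"tx": 0.026, "ty": 0.004, "tz": 0.0385, "yaw": 0, "grip": -0.5},
  {"tx": 0.026, "ty": 0.004, "tz": 0.0385, "yaw": 0, "grip": -0.5},
], force=40)

```text
time: 18.82
tool_pos: [0.5086, -0.0085, 0.0065]
tool_rot: [3.141, 0.0, 1.511]
contact_force: [0.0, -0.5, -3.5]
opening: 0.0434
```

```bash
python3 - <<'E'
from h import *
im,d=snap('wrist','w15');cv2.imwrite('pics/w15c.png',cv2.resize(im[0:200,200:600,::-1],None,fx=2,fy=2,interpolation=cv2.INTER_CUBIC))
im,d=snap('scene','s15');cv2.imwrite('pics/s15c.png',cv2.resize(im[160:290,280:480,::-1],None,fx=3.8,fy=3.8,interpolation=cv2.INTER_CUBIC))
E
python3 mv.py
```

```text
t 18.93 [ 0.5086 -0.0092  0.0063] [3.141 0.    1.511] F [ 0.1 -0.1 -2.5] T [-0.14 -0.06  0.04] op 0.0435
```

View pics/w15c.png

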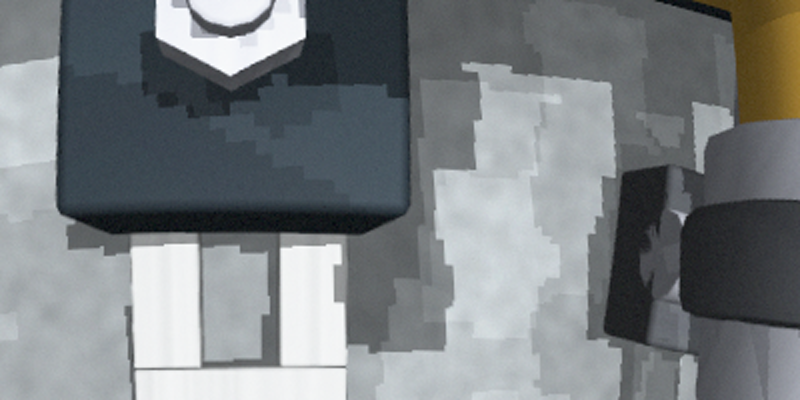

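View pics/s15c.png

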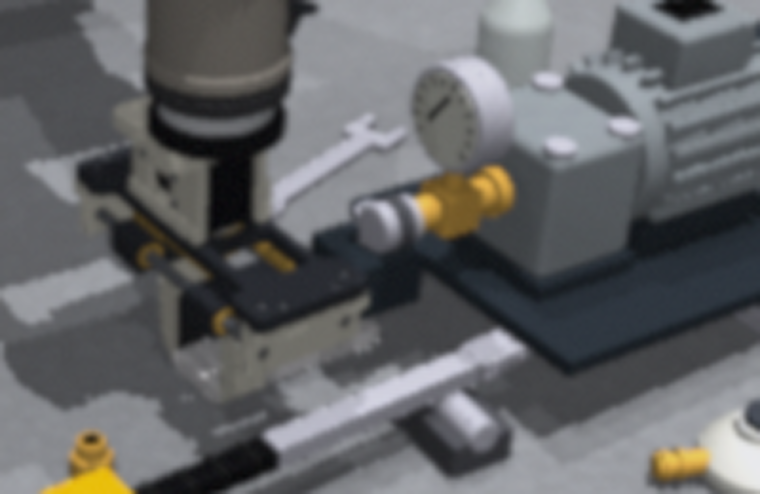

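Request:
apply_moves([
  {"tx": 0.005, "ty": -0.0005, "tz": 0, "yaw": 0, "grip": -0.5},
  {"tx": 0.01, "ty": -0.0005, "tz": 0, "yaw": 0, "grip": -0.5},
  {"tx": 0.015, "ty": -0.0005, "tz": 0, "yaw": 0, "grip": -0.5},
  {"tx": 0.018, "ty": -0.0005, "tz": 0, "yaw": 0, "grip": -0.5},
  {"tx": 0.018, "ty": -0.0005, "tz": 0.0025, "yaw": 0, "grip": -0.5},
], force=40)

```text
time: 19.55
tool_pos: [0.5092, 0.0089, 0.0038]
tool_rot: [3.141, -0.0, 1.51]
contact_force: [-0.2, 0.6, -1.5]
opening: 0.0438
```

```bash
python3 - <<'E'
from h import *
im,d=snap('wrist','w16');cv2.imwrite('pics/w16c.png',cv2.resize(im[0:300,200:600,::-1],None,fx=2,fy=2,interpolation=cv2.INTER_CUBIC))
E
python3 mv.py
```

```text
t 19.6 [0.5092 0.0088 0.0035] [ 3.141 -0.     1.51 ] F [ 0.6  1.4 -1.6] T [ 0.29 -0.15 -0.03] op 0.0436
```

View pics/w16c.png

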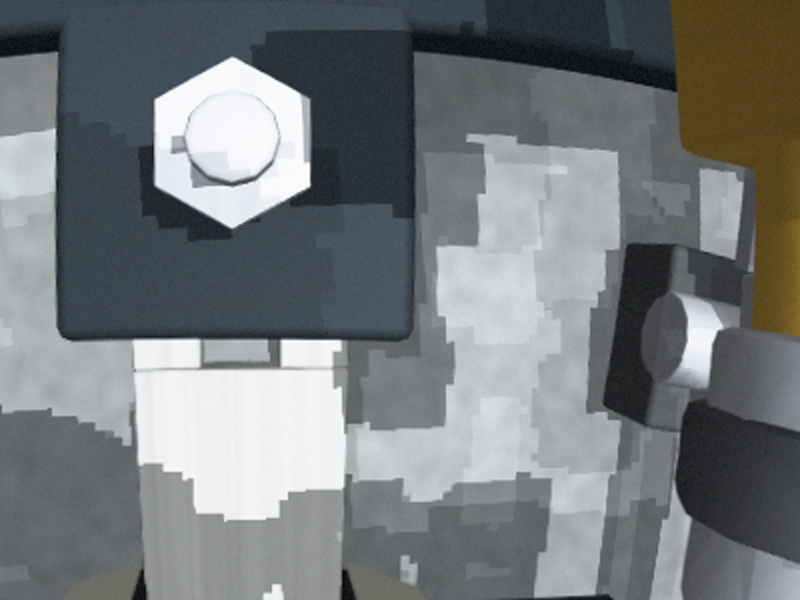

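Request:
apply_moves([
  {"tx": 0, "ty": 0, "tz": 0, "yaw": 0, "grip": 0.2},
  {"tx": 0, "ty": 0, "tz": 0, "yaw": 0, "grip": 0.2},
  {"tx": -0.02, "ty": 0, "tz": 0, "yaw": 0, "grip": 0.2},
  {"tx": -0.038, "ty": 0, "tz": 0, "yaw": 0, "grip": 0.2},
  {"tx": -0.038, "ty": 0, "tz": 0, "yaw": 0, "grip": -0.56},
  {"tx": -0.038, "ty": 0, "tz": 0, "yaw": 0, "grip": -0.56},
  {"tx": -0.032, "ty": 0, "tz": 0, "yaw": 0, "grip": -0.56},
  {"tx": -0.024, "ty": 0, "tz": 0, "yaw": 0, "grip": -0.56},
], force=40)

```text
time: 20.6
tool_pos: [0.5076, -0.0145, 0.0037]
tool_rot: [-3.142, 0.0, 1.51]
contact_force: [-1.6, -2.5, 0.4]
opening: 0.0219
```

```bash
python3 - <<'E'
from h import *
im,d=snap('wrist','w17');cv2.imwrite('pics/w17c.png',cv2.resize(im[100:400,150:500,::-1],None,fx=2,fy=2,interpolation=cv2.INTER_CUBIC))
E
python3 mv.py
```

```text
t 20.65 [ 0.5075 -0.0137  0.0037] [-3.141 -0.     1.511] F [-0.3  0.7 -1. ] T [-0.02 -0.1   0.07] op 0.0208
```

View pics/w17c.png

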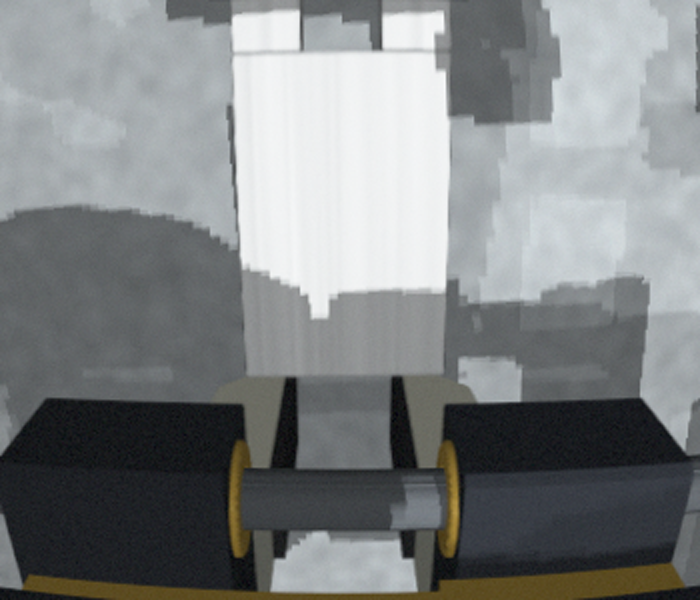

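Request:
apply_moves([
  {"tx": 0.004, "ty": 0, "tz": 0, "yaw": 0, "grip": -0.56},
  {"tx": 0.008, "ty": 0, "tz": 0, "yaw": 0, "grip": -0.56},
  {"tx": 0.012, "ty": 0, "tz": 0, "yaw": 0, "grip": -0.56},
  {"tx": 0.016, "ty": 0, "tz": 0, "yaw": 0, "grip": -0.56},
  {"tx": 0.02, "ty": 0, "tz": 0, "yaw": 0, "grip": -0.56},
  {"tx": 0.023, "ty": 0, "tz": 0, "yaw": 0, "grip": -0.56},
  {"tx": 0.023, "ty": 0, "tz": 0, "yaw": 0, "grip": -0.56},
], force=40)

```text
time: 21.52
tool_pos: [0.509, 0.008, 0.0037]
tool_rot: [3.142, -0.0, 1.51]
contact_force: [-0.0, -0.2, -0.7]
opening: 0.0198
```

```bash
python3 - <<'E'
from h import *
im,d=snap('wrist','w18');cv2.imwrite('pics/w18c.png',cv2.resize(im[50:350,200:600,::-1],None,fx=2,fy=2,interpolation=cv2.INTER_CUBIC))
im,d=snap('scene','s18');cv2.imwrite('pics/s18c.png',cv2.resize(im[160:290,280:480,::-1],None,fx=3.8,fy=3.8,interpolation=cv2.INTER_CUBIC))
E
python3 mv.py
```

```text
t 21.62 [0.5091 0.0078 0.0037] [ 3.142 -0.     1.51 ] F [ 0.2 -0.6 -0.2] T [-0.01 -0.04  0.01] op 0.0203
```

View pics/w18c.png

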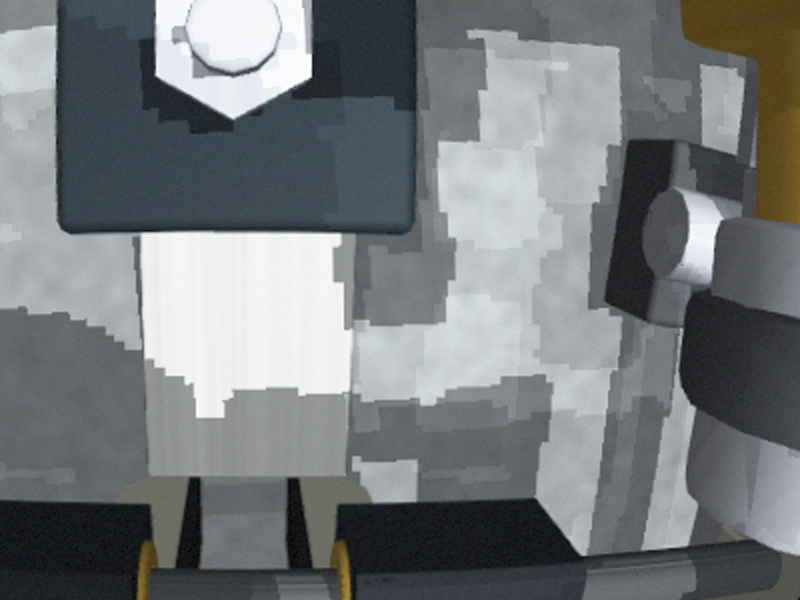

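View pics/s18c.png

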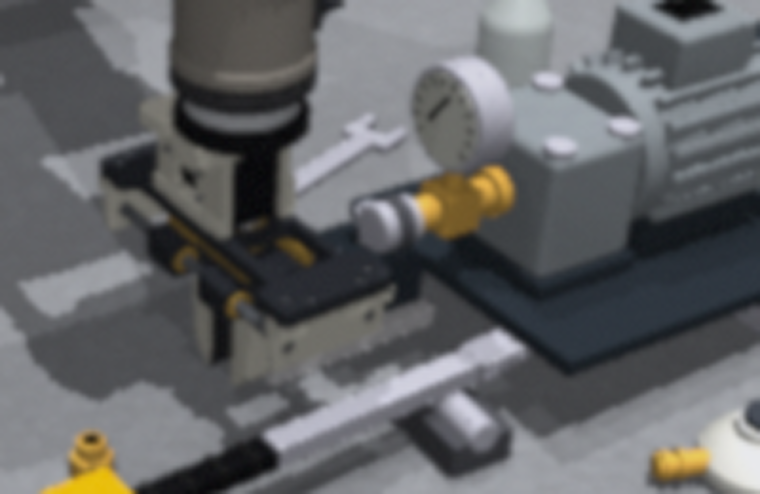

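```bash
python3 - <<'E'
from h import *
np.set_printoptions(precision=4,suppress=True)
print('tail',watz(288,274,.012)[:2],watz(288,376,.012)[:2])
for z in(.055,.06): print('lug front top',watz(50+232/2,200+60/2,z)[:2],watz(50+230/2,200+415/2,z)[:2])
for z in(.086,): print('stud top',watz(50+28/2,200+233/2,z)[:2])
# coupler end in wrist
print('coupler edge',watz(50+550/2,200+790/2,.1)[:2],watz(50+495/2,200+690/2,.1)[:2])
E
```

```text
tail [0.4896 0.019 ] [0.5348 0.0162]
lug front top [0.4876 0.0775] [0.5392 0.0745]
lug front top [0.4888 0.0779] [0.5381 0.0751]
stud top [0.5147 0.0995]
coupler edge [0.5778 0.0419] [0.56   0.0516]
```

```bash
python3 - <<'E'
from hm import *
np.set_printoptions(precision=4,suppress=True)
im,d,P=cloud('scene')
m=(P[...,0]>.54)&(P[...,0]<.6)&(P[...,1]>.03)&(P[...,1]<.075)&(P[...,2]>.08)&(P[...,2]<.135)
q=P[m];print(len(q),np.percentile(q[:,1],[0,1,5,10,20,50]))
r,c=np.nonzero(m);print(r.min(),r.max(),c.min(),c.max())
for lo in np.arange(.03,.075,.003):
    k=(q[:,1]>=lo)&(q[:,1]<lo+.003)
    if k.any(): print(round(lo,3),k.sum(),'z',q[k,2].min().round(4),q[k,2].max().round(4),'x',q[k,0].min().round(3),q[k,0].max().round(3))
m=(P[...,0]>.45)&(P[...,0]<.62)&(P[...,1]>-.04)&(P[...,1]<.06)&(P[...,2]>.06)&(P[...,2]<.12)
q=P[m]
for lo in np.arange(.02,.06,.003):
    k=(q[:,1]>=lo)&(q[:,1]<lo+.003)
    if k.any(): print('body',round(lo,3),k.sum(),'z',q[k,2].min().round(4),q[k,2].max().round(4),'x',q[k,0].min().round(3),q[k,0].max().round(3))
E
python3 mv.py
```

```text
228 [0.03   0.0301 0.031  0.0342 0.054  0.0581]
211 243 361 389
0.03 18 z 0.0841 0.1169 x 0.541 0.598
0.033 15 z 0.0813 0.115 x 0.576 0.599
0.036 10 z 0.0823 0.115 x 0.581 0.6
0.039 1 z 0.1129 0.1129 x 0.585 0.585
0.051 2 z 0.115 0.1173 x 0.566 0.571
0.054 44 z 0.1031 0.1293 x 0.555 0.578
0.057 43 z 0.1007 0.1276 x 0.552 0.579
0.06 17 z 0.1082 0.1278 x 0.553 0.58
0.063 25 z 0.1022 0.1298 x 0.556 0.582
0.066 21 z 0.1034 0.1302 x 0.559 0.581
0.069 18 z 0.1056 0.1298 x 0.561 0.581
0.072 14 z 0.1098 0.1297 x 0.561 0.581
body 0.02 79 z 0.0763 0.1177 x 0.521 0.604
body 0.023 95 z 0.0723 0.1174 x 0.51 0.604
body 0.026 44 z 0.073 0.1182 x 0.507 0.606
body 0.029 48 z 0.0732 0.1196 x 0.524 0.605
body 0.032 20 z 0.0747 0.1149 x 0.576 0.605
body 0.035 24 z 0.0733 0.115 x 0.579 0.604
body 0.038 4 z 0.0744 0.1129 x 0.585 0.601
body 0.053 20 z 0.1031 0.12 x 0.556 0.577
body 0.056 38 z 0.1007 0.1199 x 0.553 0.579
body 0.059 5 z 0.1084 0.1194 x 0.552 0.579
t 21.68 [0.5091 0.0077 0.0038] [ 3.141 -0.     1.51 ] F [-0.6 -0.3  0.3] T [-0.01 -0.09  0.01] op 0.0202
```

Request:
apply_moves([
  {"tx": 0.002, "ty": 0, "tz": 0, "yaw": 0, "grip": -0.56},
  {"tx": 0.004, "ty": 0, "tz": 0, "yaw": 0, "grip": -0.56},
  {"tx": 0.006, "ty": 0, "tz": 0, "yaw": 0, "grip": -0.56},
  {"tx": 0.007, "ty": 0, "tz": 0, "yaw": 0, "grip": -0.56},
  {"tx": 0.007, "ty": 0, "tz": 0, "yaw": 0, "grip": -0.56},
], force=40)

```text
time: 22.3
tool_pos: [0.5095, 0.0148, 0.0037]
tool_rot: [3.141, -0.0, 1.51]
contact_force: [-0.7, -0.8, -0.8]
opening: 0.02
```

```bash
python3 - <<'E'
from h import *
im,d=snap('wrist','w19');cv2.imwrite('pics/w19c.png',cv2.resize(im[50:350,200:600,::-1],None,fx=2,fy=2,interpolation=cv2.INTER_CUBIC))
E
python3 mv.py
```

```text
t 22.35 [0.5095 0.0148 0.0037] [ 3.141 -0.     1.51 ] F [ 0.7 -0.4  0.2] T [-0.08 -0.09  0.01] op 0.0201
```

View pics/w19c.png

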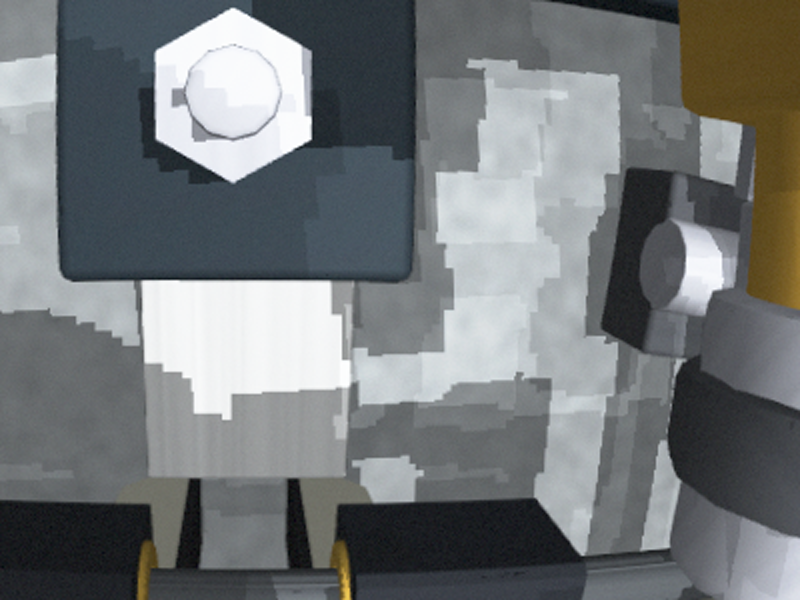

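```bash
python3 mv.py .5075,-.035,.0037,1.51 .514,-.0655,.13,1.543 .6145,-.0655,.13,1.543
```

```text
t 22.35 [0.5095 0.0148 0.0037] [ 3.141 -0.     1.51 ] F [ 0.7 -0.4  0.2] T [-0.08 -0.09  0.01] op 0.0201
{'tx': -0.0498, 'ty': 0.001, 'tz': 0.0, 'yaw': -0.0}
{'tx': -0.0798, 'ty': 0.0094, 'tz': -0.1263, 'yaw': -0.033}
{'tx': -0.0737, 'ty': 0.1097, 'tz': -0.1263, 'yaw': -0.033}
```

Request:
apply_moves([
  {"tx": -0.02, "ty": 0, "tz": 0, "yaw": 0, "grip": -0.56},
  {"tx": -0.05, "ty": 0.001, "tz": -0.01, "yaw": 0, "grip": -0.3},
  {"tx": -0.07, "ty": 0.001, "tz": -0.06, "yaw": -0.033, "grip": -0.1},
  {"tx": -0.074, "ty": 0.03, "tz": -0.11, "yaw": -0.033, "grip": -0.1},
  {"tx": -0.074, "ty": 0.08, "tz": -0.126, "yaw": -0.033, "grip": -0.1},
  {"tx": -0.074, "ty": 0.11, "tz": -0.126, "yaw": -0.033, "grip": -0.1},
  {"tx": -0.074, "ty": 0.11, "tz": -0.126, "yaw": -0.033, "grip": -0.1},
], force=20)

```text
time: 23.22
tool_pos: [0.6159, -0.0659, 0.1293]
tool_rot: [3.141, -0.0, 1.543]
contact_force: [0.2, 0.9, 0.6]
opening: 0.0411
```

```bash
python3 - <<'E'
from h import *
im,d=snap('wrist','w20')
im,d=snap('scene','s20');cv2.imwrite('pics/s20c.png',cv2.resize(im[160:290,280:480,::-1],None,fx=3.8,fy=3.8,interpolation=cv2.INTER_CUBIC))
E
python3 mv.py
```

```text
t 23.32 [ 0.6136 -0.0656  0.1289] [-3.139e+00 -1.000e-03  1.543e+00] F [ 0.2 -1.   0.2] T [ 0.02 -0.06  0.04] op 0.0413
```

View pics/w20.png

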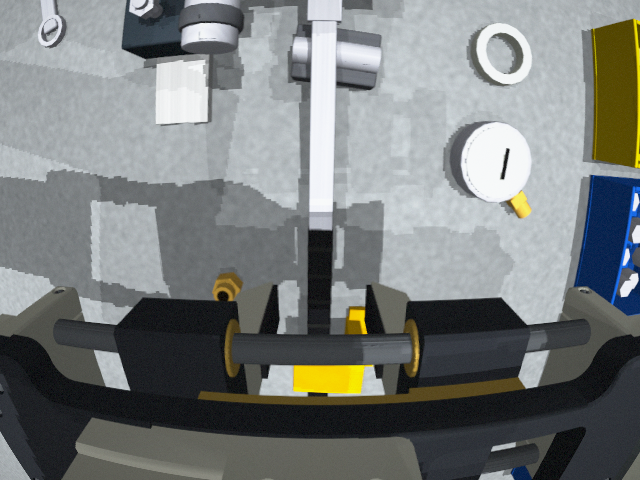

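View pics/s20c.png

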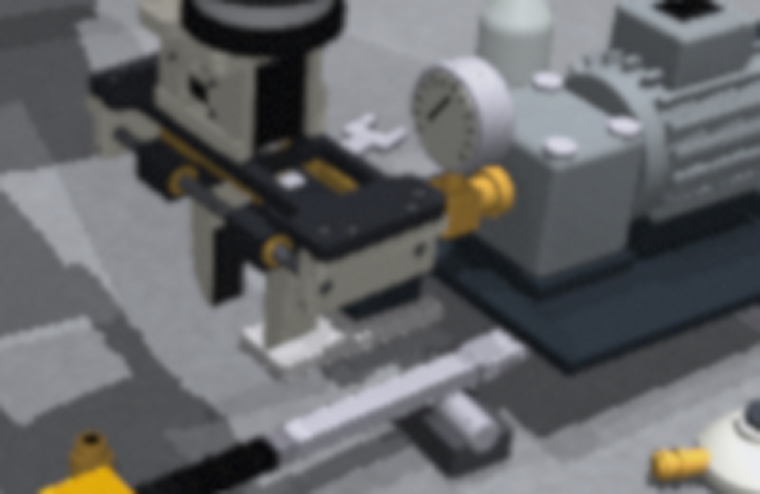

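Request:
apply_moves([
  {"tx": 0, "ty": 0.001, "tz": 0.05, "yaw": 0, "grip": -0.1},
  {"tx": 0, "ty": 0.001, "tz": 0.09, "yaw": 0, "grip": -0.1},
  {"tx": 0, "ty": 0.001, "tz": 0.102, "yaw": 0, "grip": -0.1},
  {"tx": 0, "ty": 0.001, "tz": 0.102, "yaw": 0, "grip": -1},
  {"tx": 0, "ty": 0.001, "tz": 0.102, "yaw": 0, "grip": -1},
  {"tx": 0, "ty": 0.001, "tz": 0.102, "yaw": 0, "grip": -1},
  {"tx": 0, "ty": 0.001, "tz": 0.102, "yaw": 0, "grip": -1},
], force=40)

```text
time: 24.2
tool_pos: [0.6163, -0.0662, 0.0293]
tool_rot: [3.14, 0.001, 1.542]
contact_force: [-2.2, 0.1, 7.0]
opening: 0.0154
```

```bash
python3 mv.py
```

```text
t 24.2 [ 0.6163 -0.0662  0.0293] [3.140e+00 1.000e-03 1.542e+00] F [-2.2  0.1  7. ] T [-0.05  0.38 -0.19] op 0.0154
```

Request:
apply_moves([
  {"tx": 0, "ty": 0, "tz": 0.002, "yaw": 0, "grip": -1},
  {"tx": 0, "ty": 0, "tz": 0.004, "yaw": 0, "grip": -1},
  {"tx": 0, "ty": 0, "tz": 0.006, "yaw": 0, "grip": -1},
  {"tx": 0, "ty": 0, "tz": 0.008, "yaw": 0, "grip": -1},
  {"tx": 0, "ty": 0, "tz": 0.008, "yaw": 0, "grip": -1},
], force=40)

```text
time: 24.82
tool_pos: [0.6173, -0.0664, 0.0223]
tool_rot: [3.137, 0.001, 1.542]
contact_force: [-2.1, -0.8, 11.0]
opening: 0.0157
```

```bash
python3 - <<'E'
from bar import *
im,d=snap('scene','s21');cv2.imwrite('pics/s21c.png',cv2.resize(im[230:350,270:430,::-1],None,fx=4.8,fy=4.8,interpolation=cv2.INTER_CUBIC))
E
python3 mv.py
```

```text
t 24.88 [ 0.6174 -0.0664  0.0224] [3.137e+00 1.000e-03 1.542e+00] F [-2.1 -0.8 10.7] T [ 0.25  0.24 -0.09] op 0.0152
```

View pics/s21c.png

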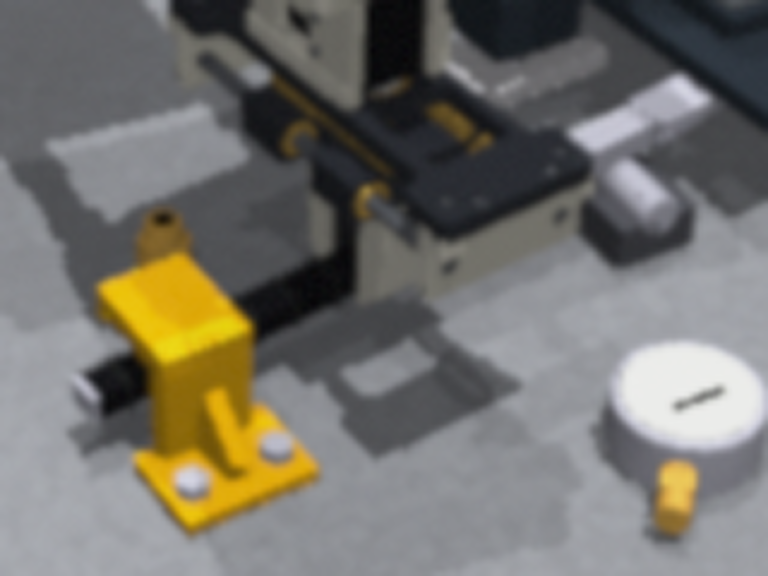

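Request:
apply_moves([
  {"tx": 0.0004, "ty": -0.004, "tz": 0, "yaw": 0.03, "grip": -1},
  {"tx": 0.0008, "ty": -0.008, "tz": 0, "yaw": 0.06, "grip": -1},
  {"tx": 0.0012, "ty": -0.012, "tz": 0, "yaw": 0.09, "grip": -1},
  {"tx": 0.0016, "ty": -0.016, "tz": 0, "yaw": 0.12, "grip": -1},
  {"tx": 0.002, "ty": -0.02, "tz": 0, "yaw": 0.15, "grip": -1},
  {"tx": 0.0022, "ty": -0.0242, "tz": 0, "yaw": 0.182, "grip": -1},
  {"tx": 0.0022, "ty": -0.0242, "tz": 0, "yaw": 0.182, "grip": -1},
], force=40)

```text
time: 25.75
tool_pos: [0.5937, -0.0638, 0.0222]
tool_rot: [3.135, 0.001, 1.362]
contact_force: [-0.6, -2.0, 8.2]
opening: 0.0158
```

```bash
python3 - <<'E'
from bar import *
im,d=snap('scene','s22');cv2.imwrite('pics/s22c.png',cv2.resize(im[190:350,270:480,::-1],None,fx=3.7,fy=3.7,interpolation=cv2.INTER_CUBIC))
snap('wrist','w22')
E
python3 mv.py
```

```text
t 25.85 [ 0.5937 -0.0638  0.0222] [3.136e+00 1.000e-03 1.362e+00] F [-0.2 -1.1  8.5] T [-0.07 -0.16  0.68] op 0.0154
```

View pics/s22c.png

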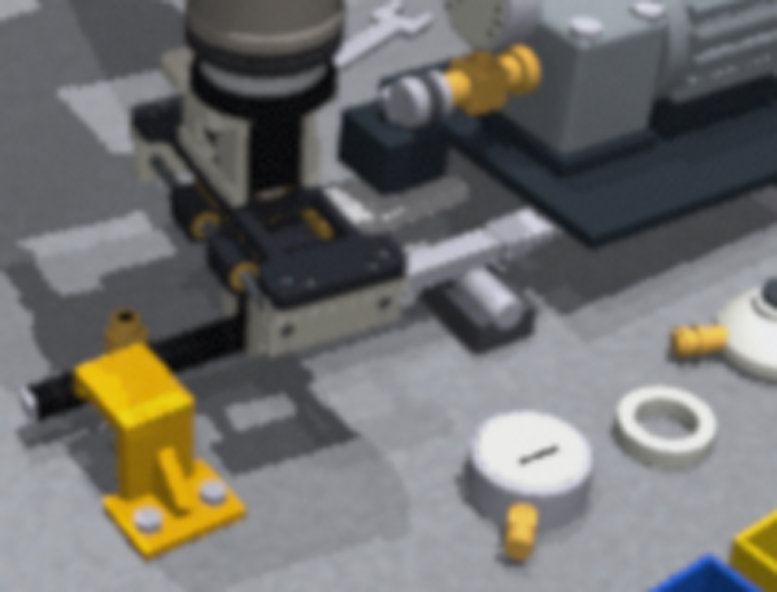

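View pics/w22.png

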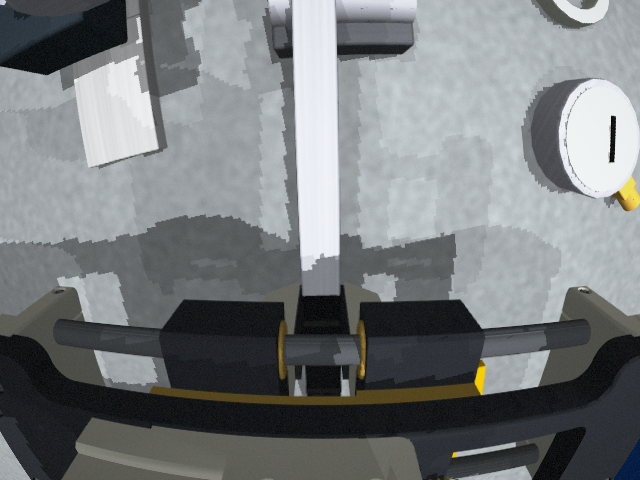

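Request:
apply_moves([
  {"tx": 0, "ty": 0, "tz": -0.002, "yaw": 0, "grip": -1},
  {"tx": 0, "ty": 0, "tz": -0.004, "yaw": 0, "grip": -1},
  {"tx": 0, "ty": 0, "tz": -0.006, "yaw": 0, "grip": -1},
  {"tx": 0.0003, "ty": 0, "tz": -0.008, "yaw": 0, "grip": -1},
  {"tx": 0.0005, "ty": 0, "tz": -0.01, "yaw": 0, "grip": -1},
  {"tx": 0.0006, "ty": 0, "tz": -0.012, "yaw": 0, "grip": -1},
  {"tx": 0.0008, "ty": 0, "tz": -0.014, "yaw": 0, "grip": -1},
], force=40)

```text
time: 26.72
tool_pos: [0.5915, -0.0628, 0.0337]
tool_rot: [-3.141, 0.001, 1.36]
contact_force: [-1.2, -4.7, 1.6]
opening: 0.0155
```

```bash
python3 - <<'E'
from bar import *
im,d=snap('scene','s23');cv2.imwrite('pics/s23c.png',cv2.resize(im[190:350,270:480,::-1],None,fx=3.7,fy=3.7,interpolation=cv2.INTER_CUBIC))
E
python3 mv.py
```

```text
t 26.77 [ 0.5915 -0.0628  0.0339] [-3.141e+00  1.000e-03  1.360e+00] F [-1.1 -4.8  1.7] T [-1.26  0.2   0.12] op 0.0157
```

View pics/s23c.png

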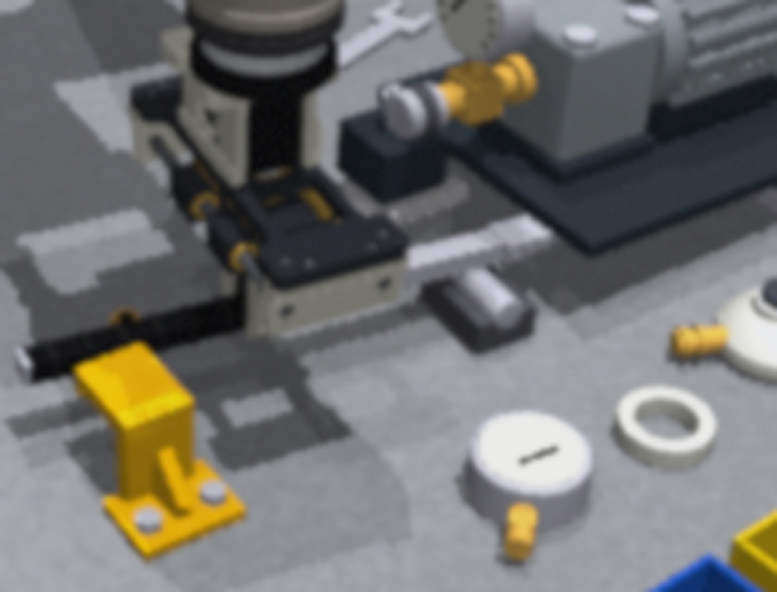

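Request:
apply_moves([
  {"tx": 0.0006, "ty": 0, "tz": -0.003, "yaw": 0, "grip": -1},
  {"tx": 0.001, "ty": 0, "tz": -0.006, "yaw": 0, "grip": -1},
  {"tx": 0.0016, "ty": 0, "tz": -0.009, "yaw": 0, "grip": -1},
  {"tx": 0.0022, "ty": 0, "tz": -0.012, "yaw": 0, "grip": -1},
  {"tx": 0.0028, "ty": 0, "tz": -0.015, "yaw": 0, "grip": -1},
  {"tx": 0.0034, "ty": 0, "tz": -0.018, "yaw": 0, "grip": -1},
  {"tx": 0.004, "ty": 0, "tz": -0.021, "yaw": 0, "grip": -1},
  {"tx": 0.0046, "ty": 0, "tz": -0.023, "yaw": 0, "grip": -1},
], force=40)

```text
time: 27.78
tool_pos: [0.5922, -0.0578, 0.0564]
tool_rot: [-3.14, 0.0, 1.361]
contact_force: [-2.2, -5.0, -3.0]
opening: 0.0158
```

```bash
python3 - <<'E'
from bar import *
bar_fit('scene',tag='s24',smax=.13,tilt0=.2,tol=.02)
im=cv2.imread('pics/s24.png');cv2.imwrite('pics/s24c.png',cv2.resize(im[190:350,270:480],None,fx=3.7,fy=3.7,interpolation=cv2.INTER_CUBIC))
E
python3 mv.py
```

```text
scene tcp [ 0.5922 -0.0578  0.0564] psi 1.3607 n 91 tilt 0.2176 top-tcp 0.0203 lat at .1 -0.0005 slope 0.079 smax [0.085 0.13 ] res 0.0014
t 27.82 [ 0.5923 -0.0578  0.0565] [-3.14   0.     1.361] F [-1.2 -4.3 -2.5] T [-1.17  0.28  0.14] op 0.0155
```

View pics/s24c.png

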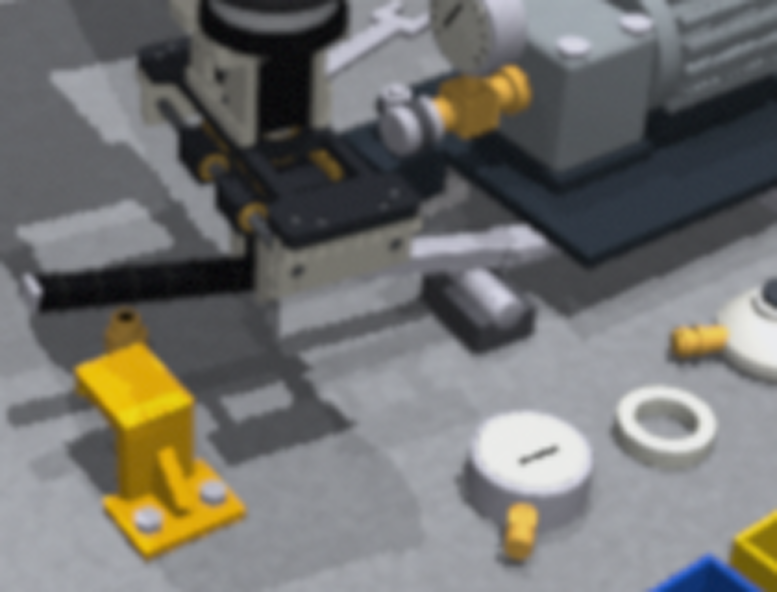

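Request:
apply_moves([
  {"tx": 0.0006, "ty": 0, "tz": -0.002, "yaw": 0, "grip": -1},
  {"tx": 0.001, "ty": 0, "tz": -0.004, "yaw": 0, "grip": -1},
  {"tx": 0.0016, "ty": 0, "tz": -0.006, "yaw": 0, "grip": -1},
  {"tx": 0.002, "ty": 0, "tz": -0.008, "yaw": 0, "grip": -1},
  {"tx": 0.0025, "ty": 0, "tz": -0.01, "yaw": 0, "grip": -1},
  {"tx": 0.003, "ty": 0, "tz": -0.012, "yaw": 0, "grip": -1},
], force=40)

```text
time: 28.58
tool_pos: [0.5933, -0.0547, 0.0688]
tool_rot: [-3.142, -0.0, 1.361]
contact_force: [-0.1, -0.2, -6.2]
opening: 0.0154
```

```bash
python3 - <<'E'
from bar import *
bar_fit('scene',tag='s25',smax=.13,tilt0=.28,tol=.02)
im=cv2.imread('pics/s25.png');cv2.imwrite('pics/s25c.png',cv2.resize(im[160:300,330:500],None,fx=4.4,fy=4.4,interpolation=cv2.INTER_CUBIC))
E
python3 mv.py
```

```text
scene tcp [ 0.5933 -0.0547  0.0688] psi 1.3608 n 106 tilt 0.2631 top-tcp 0.0168 lat at .1 -0.001 slope 0.129 smax [0.07  0.129] res 0.0012
t 28.62 [ 0.5935 -0.0547  0.0691] [ 3.141 -0.     1.361] F [-0.2  0.9 -5.8] T [-0.37  0.11  0.1 ] op 0.0158
```

View pics/s25c.png

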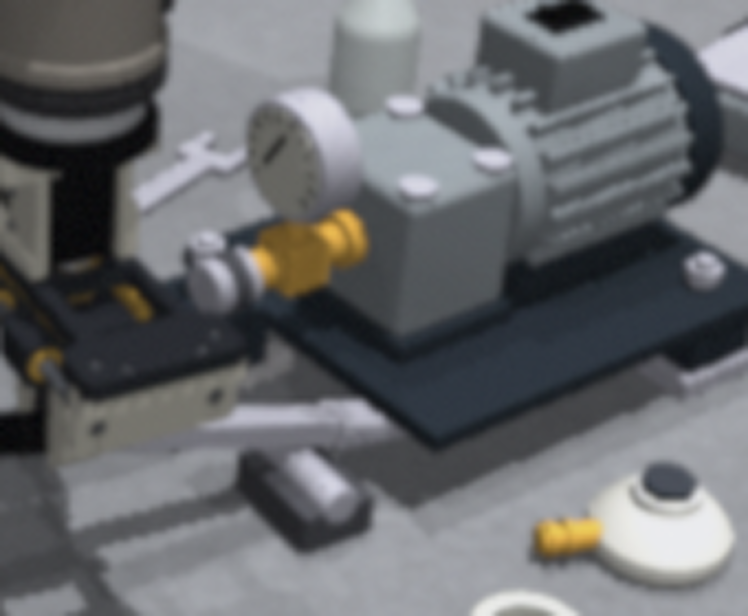

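Request:
apply_moves([
  {"tx": -0.01, "ty": 0, "tz": -0.0028, "yaw": 0, "grip": -1},
  {"tx": -0.02, "ty": 0, "tz": -0.0056, "yaw": 0, "grip": -1},
  {"tx": -0.035, "ty": 0, "tz": -0.0098, "yaw": 0, "grip": -1},
  {"tx": -0.05, "ty": 0, "tz": -0.02, "yaw": 0, "grip": -1},
  {"tx": -0.065, "ty": 0, "tz": -0.06, "yaw": 0, "grip": -1},
  {"tx": -0.07, "ty": 0, "tz": -0.1, "yaw": 0, "grip": -1},
  {"tx": -0.07, "ty": 0, "tz": -0.1, "yaw": 0, "grip": -1},
], force=60)

```text
time: 29.5
tool_pos: [0.5806, -0.1254, 0.1729]
tool_rot: [3.133, 0.001, 1.359]
contact_force: [-0.0, 0.0, -5.5]
opening: 0.0155
```

```bash
python3 - <<'E'
from bar import *
bar_fit('scene',tag='s26',smax=.18,tilt0=.263,tol=.015,off=.017)
bar_line('scene')
E
python3 mv.py
```

```text
scene tcp [ 0.5806 -0.1254  0.1729] psi 1.3593 n 286 tilt 0.2658 top-tcp 0.0185 lat at .1 -0.0006 slope 0.002 smax [0.061 0.179] res 0.0009
tcp [ 0.5792 -0.1244  0.1702] psi 1.3597 n 451 tilt(rad) 0.7183 top height above tcp at grip 0.0771 yaw off -0.0232 lat at0 0.0019 s range [0.048 0.201] resid 0.0345
t 29.6 [ 0.5782 -0.1237  0.1684] [-3.141 -0.     1.36 ] F [ 0.9  0.2 -6.1] T [-0.16  0.02  0.04] op 0.0152
```

View pics/s26.png

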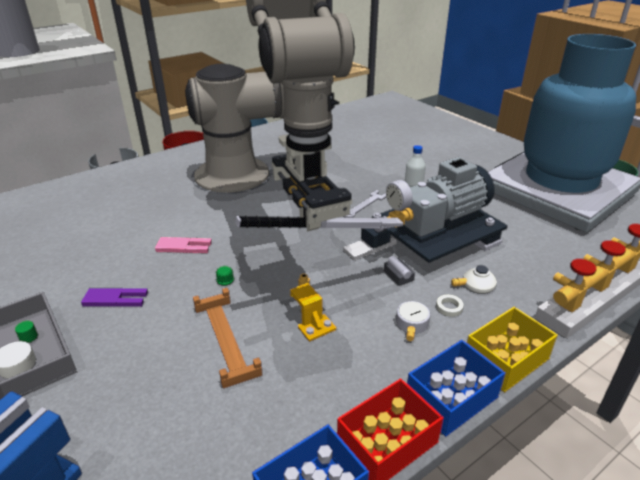

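```bash
python3 mv.py .5625,-.310,.16,-.24
```

```text
t 29.6 [ 0.5782 -0.1237  0.1684] [-3.141 -0.     1.36 ] F [ 0.9  0.2 -6.1] T [-0.16  0.02  0.04] op 0.0152
{'tx': -0.1855, 'ty': 0.0236, 'tz': 0.0084, 'yaw': 1.6}
```

Request:
apply_moves([
  {"tx": -0.023, "ty": 0.003, "tz": 0, "yaw": 0.18, "grip": -1},
  {"tx": -0.046, "ty": 0.006, "tz": 0, "yaw": 0.36, "grip": -1},
  {"tx": -0.069, "ty": 0.009, "tz": 0, "yaw": 0.54, "grip": -1},
  {"tx": -0.092, "ty": 0.012, "tz": 0, "yaw": 0.72, "grip": -1},
  {"tx": -0.115, "ty": 0.015, "tz": 0, "yaw": 0.9, "grip": -1},
  {"tx": -0.138, "ty": 0.018, "tz": 0, "yaw": 1.08, "grip": -1},
  {"tx": -0.161, "ty": 0.021, "tz": 0, "yaw": 1.26, "grip": -1},
  {"tx": -0.1855, "ty": 0.0236, "tz": 0, "yaw": 1.44, "grip": -1},
], force=60)

```text
time: 30.6
tool_pos: [0.5621, -0.3094, 0.1659]
tool_rot: [-3.139, 0.004, -0.085]
contact_force: [-0.4, 0.3, -5.1]
opening: 0.0157
```

```bash
python3 mv.py .5625,-.310,.09,-.24
```

```text
t 30.6 [ 0.5621 -0.3094  0.1659] [-3.139  0.004 -0.085] F [-0.4  0.3 -5.1] T [ 0.05  0.17 -0.03] op 0.0157
{'tx': 0.0004, 'ty': 0.0005, 'tz': 0.0759, 'yaw': 0.155}
```

Request:
apply_moves([
  {"tx": 0, "ty": 0.0005, "tz": 0.02, "yaw": 0.155, "grip": -1},
  {"tx": 0, "ty": 0.0005, "tz": 0.06, "yaw": 0.155, "grip": -1},
  {"tx": 0, "ty": 0.0005, "tz": 0.09, "yaw": 0.155, "grip": -1},
  {"tx": 0, "ty": 0.0005, "tz": 0.1, "yaw": 0.155, "grip": -1},
  {"tx": 0, "ty": 0.0005, "tz": 0.1, "yaw": 0.155, "grip": -1},
], force=60)

```text
time: 31.22
tool_pos: [0.5626, -0.3097, 0.0675]
tool_rot: [-3.141, 0.002, -0.234]
contact_force: [0.1, 0.6, -3.2]
opening: 0.0157
```

```bash
python3 - <<'E'
from bar import *
snap('wrist','w27');im,d=snap('scene','s27');cv2.imwrite('pics/s27c.png',cv2.resize(im[200:400,150:350,::-1],None,fx=3,fy=3,interpolation=cv2.INTER_CUBIC))
E
python3 mv.py
```

```text
t 31.32 [ 0.5638 -0.3105  0.0697] [ 3.141e+00 -2.000e-03 -2.340e-01] F [ 0.7 -0.1 -4.8] T [0.07 0.17 0.01] op 0.0155
```

View pics/w27.png

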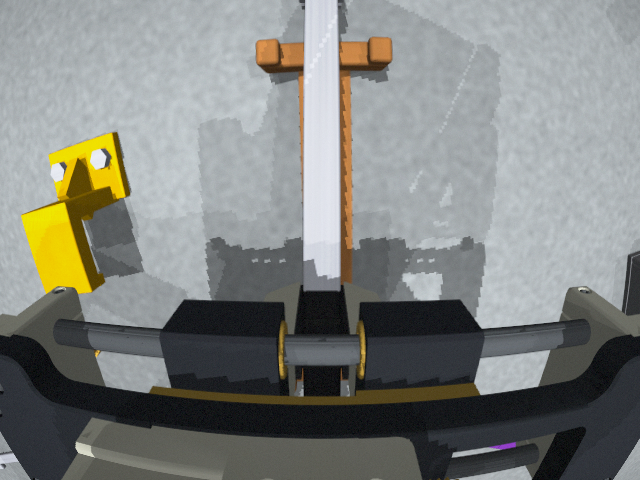

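View pics/s27c.png

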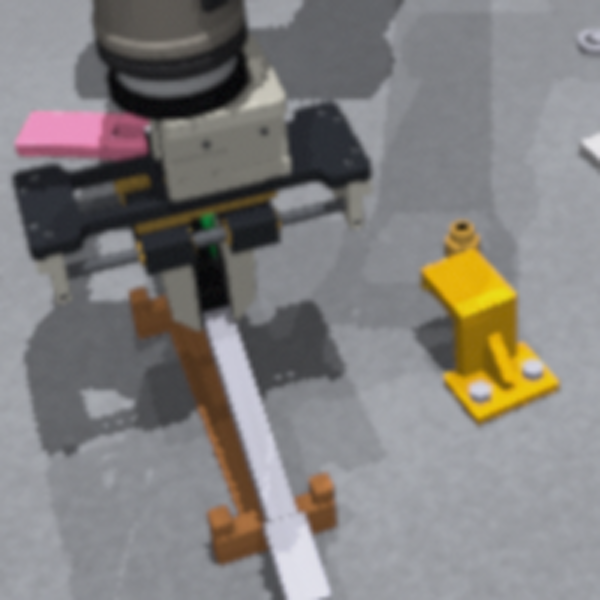

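Request:
apply_moves([
  {"tx": 0, "ty": 0, "tz": 0.008, "yaw": -0.006, "grip": -1},
  {"tx": 0, "ty": 0, "tz": 0.016, "yaw": -0.006, "grip": -1},
  {"tx": 0, "ty": 0, "tz": 0.018, "yaw": -0.006, "grip": -1},
], force=60)

```text
time: 31.7
tool_pos: [0.5631, -0.3103, 0.0506]
tool_rot: [3.141, -0.0, -0.228]
contact_force: [-1.4, 0.6, -0.2]
opening: 0.0155
```

Request:
apply_moves([
  {"tx": 0, "ty": 0, "tz": 0.002, "yaw": 0, "grip": -1},
  {"tx": 0, "ty": 0, "tz": 0.007, "yaw": 0, "grip": -1},
  {"tx": 0, "ty": 0, "tz": 0.012, "yaw": 0, "grip": -1},
  {"tx": 0, "ty": 0, "tz": 0.017, "yaw": 0, "grip": -1},
  {"tx": 0, "ty": 0, "tz": 0.022, "yaw": 0, "grip": -1},
  {"tx": 0, "ty": 0, "tz": 0.027, "yaw": 0, "grip": -1},
  {"tx": 0, "ty": 0, "tz": 0.03, "yaw": 0, "grip": -1},
  {"tx": 0, "ty": 0, "tz": 0.03, "yaw": 0, "grip": -1},
], force=7)

```text
time: 32.7
tool_pos: [0.563, -0.3101, 0.0204]
tool_rot: [-3.141, 0.0, -0.228]
contact_force: [-0.4, -0.1, -3.5]
opening: 0.0156
```

```bash
python3 - <<'E'
from bar import *
bar_fit('scene',tag='s28',smax=.18,tilt0=0,tol=.015,off=.017)
im=cv2.imread('pics/s28.png');cv2.imwrite('pics/s28c.png',cv2.resize(im[200:400,150:350],None,fx=3,fy=3,interpolation=cv2.INTER_CUBIC))
E
python3 mv.py
```

```text
scene tcp [ 0.563  -0.3101  0.0204] psi -0.2282 n 602 tilt 0.0084 top-tcp 0.0183 lat at .1 -0.001 slope 0.0 smax [0.062 0.178] res 0.0011
t 32.75 [ 0.5631 -0.3102  0.0206] [ 3.142  0.    -0.228] F [-0.6  0.6 -3. ] T [0.15 0.21 0.02] op 0.0163
```

View pics/s28c.png

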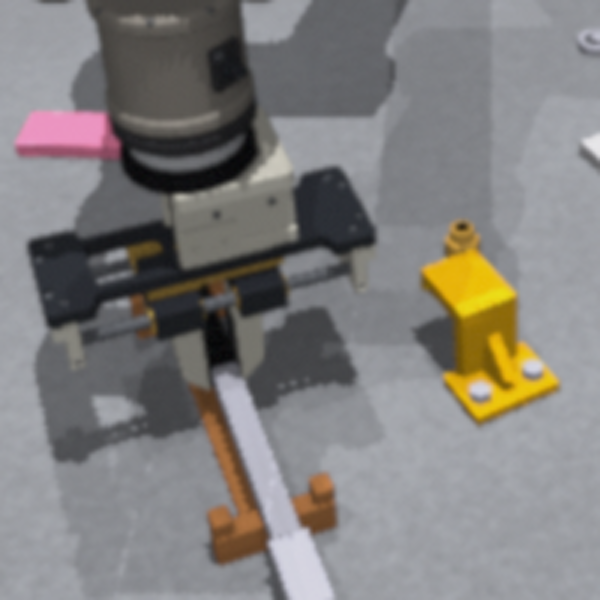

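Request:
apply_moves([
  {"tx": 0, "ty": 0, "tz": 0.002, "yaw": 0, "grip": -1},
  {"tx": 0, "ty": 0, "tz": 0.002, "yaw": 0, "grip": -0.5},
  {"tx": 0, "ty": 0, "tz": 0.002, "yaw": 0, "grip": -0.1},
  {"tx": 0, "ty": 0, "tz": 0.002, "yaw": 0, "grip": -0.1},
  {"tx": 0, "ty": 0, "tz": -0.03, "yaw": 0, "grip": -0.1},
  {"tx": 0, "ty": 0, "tz": -0.08, "yaw": 0, "grip": -0.1},
  {"tx": 0, "ty": 0, "tz": -0.13, "yaw": 0, "grip": -0.1},
  {"tx": 0, "ty": 0, "tz": -0.15, "yaw": 0, "grip": -0.1},
], force=7)

```text
time: 33.75
tool_pos: [0.5643, -0.311, 0.1748]
tool_rot: [3.139, -0.006, -0.228]
contact_force: [-0.3, 0.2, -0.0]
opening: 0.0414
```

Request:
apply_moves([
  {"tx": -0.06, "ty": 0, "tz": -0.05, "yaw": 0, "grip": -0.1},
  {"tx": -0.12, "ty": 0, "tz": -0.05, "yaw": 0, "grip": -0.1},
  {"tx": -0.17, "ty": 0, "tz": -0.05, "yaw": 0, "grip": -0.1},
  {"tx": -0.17, "ty": 0, "tz": -0.05, "yaw": 0, "grip": -0.1},
])

```text
time: 34.25
tool_pos: [0.3939, -0.27, 0.2209]
tool_rot: [-3.141, 0.002, -0.23]
contact_force: [-0.0, -0.7, -0.9]
opening: 0.0409
```

```bash
python3 - <<'E'
from hm import *
np.set_printoptions(precision=4,suppress=True)
im,d=snap('scene','s29');im,d,P=cloud('top');cv2.imwrite('pics/t29.png',im[:,:,::-1])
hsv=cv2.cvtColor(im,cv2.COLOR_RGB2HSV).astype(int)
for L,z in [('bar_mid',.029),('rest',0),('packer_slot',.006),('stud',0),('flare_nut',0),('coupler',.1)]:
    for q in robot.tip_of(L,'top')[:2]:print(L,round(q['confidence'],2),np.round(q['pixel'],0),atz('top',*q['pixel'],z)[:2])
m=(P[...,0]>.45)&(P[...,0]<.76)&(P[...,1]>-.40)&(P[...,1]<-.24)&(P[...,2]>.030)&(P[...,2]<.05)
q=P[m];c=q.mean(0);a,_,_,_=np.linalg.lstsq(np.c_[q[:,0]-c[0],q[:,1]-c[1],np.ones(len(q))],q[:,2],rcond=None);print('bar plane',len(q),a)
# base top slope: dark base far strip
m=(P[...,0]>.645)&(P[...,0]<.665)&(P[...,1]>.12)&(P[...,1]<.34)&(P[...,2]>.02)&(P[...,2]<.08)
q=P[m];print('pump slope dz/dy',np.polyfit(q[:,1],q[:,2],1),len(q))
E
python3 mv.py
```

```text
bar_mid 0.87 [195. 440.] [ 0.5872 -0.3201]
rest 0.65 [202. 438.] [ 0.5768 -0.3206]
packer_slot 0.92 [230. 247.] [0.5172 0.0975]
packer_slot 0.49 [187. 366.] [ 0.6115 -0.1622]
stud 0.62 [232. 246.] [0.5159 0.1014]
flare_nut 0.46 [222. 344.] [ 0.5358 -0.1133]
flare_nut 0.21 [304. 201.] [0.3605 0.1968]
coupler 0.77 [204. 262.] [0.5579 0.0591]
bar plane 1244 [-0.0045 -0.0161  0.0358]
pump slope dz/dy [0.021  0.0457] 903
t 34.65 [ 0.3983 -0.2719  0.2204] [-3.142  0.    -0.228] F [ 0.1 -0.3 -0.2] T [ 0.02  0.1  -0.  ] op 0.0412
```

View pics/s29.png

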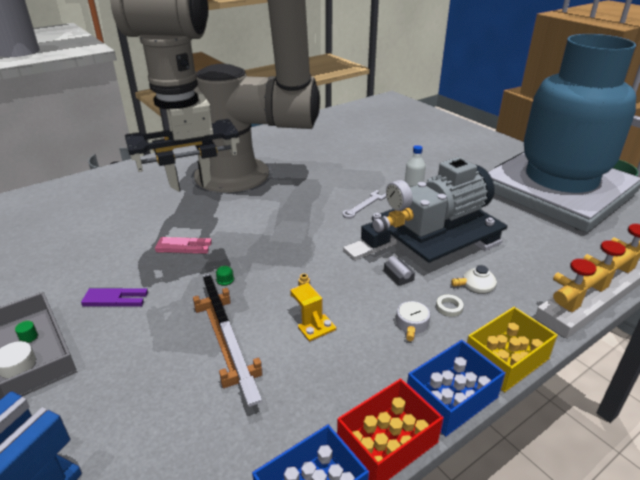

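View pics/t29.png

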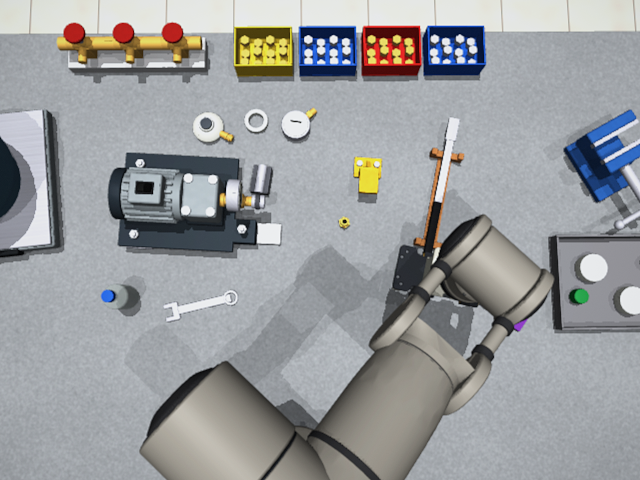

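```bash
python3 - <<'E'
from hm import *
np.set_printoptions(precision=4,suppress=True)
T0=np.load('top.npz')['P'];S0=np.load('scene.npz')['P']
_,_,T1=cloud('top');_,_,S1=cloud('scene')
for n,P in [('top0',T0),('top1',T1),('sc0',S0),('sc1',S1)]:
    m=(P[...,0]>.642)&(P[...,0]<.660)&(P[...,1]>.125)&(P[...,1]<.33)&(P[...,2]>.025)&(P[...,2]<.065)
    q=P[m];
    for i in range(3):
        a=np.polyfit(q[:,1],q[:,2],1);r=q[:,2]-np.polyval(a,q[:,1]);q=q[abs(r)<2.5*r.std()]
    print(n,a,'z at front .125',np.polyval(a,.125),len(q))
P=T1;m=(P[...,0]>.48)&(P[...,0]<.55)&(P[...,1]>.0)&(P[...,1]<.07)&(P[...,2]>.007)&(P[...,2]<.02)
q=P[m];r=cv2.minAreaRect(q[:,:2].astype(np.float32));print('tail',r,q[:,1].min(),np.percentile(q[:,1],2))
E
```

```text
top0 [0.0529 0.0336] z at front .125 0.040248479942738044 658
top1 [0.001  0.0495] z at front .125 0.049659835041219354 657
sc0 [0.0499 0.0358] z at front .125 0.042047121867407736 413
sc1 [0.0002 0.0512] z at front .125 0.05122424521410199 399
tail ((0.5106106996536255, 0.04193034768104553), (0.05666520446538925, 0.04445033520460129), 89.11973571777344) 0.013525166883636152 0.026303789411050216
```

```bash
python3 -c "
from cell import robot
print(robot.hand_in());print(robot.observe()['time'])"
```

```text
the job is handed in; nothing more can be done
None
the job is handed in; nothing more can be done
```

I finished the job and handed it in at about 35 s. Hand-in gives no verdict, so I can't say whether it passed.

**What I did:**
- **Lever and tuck:** I tilted the bar by letting its chisel droop in a light grip. I then put it under the base over the block, levered the base up and tucked the bar under the keeper's hook. Before letting go I pulled up on it, and the hook held with about 16 N.
- **Plate:** I carried it to the foot and slid it under, slot onto the stud. Since the tool cannot be leaned with these moves, I pushed the last stretch from behind the tail and cleared the coupler.
- **Lowering:** I unhooked the bar, let the pump down slowly onto the plate, and laid the bar back on its rest.

**Last checks:**
- **Pump level:** it measures pitch about 0, against about -0.05 at the start. A first rough fit gave -0.02. A cleaner fit from both the top and scene cameras, which also gave the right starting pitch, put it at 0.
- **Plate home:** the slot point is within about 4 mm of the stud and about straight. I stopped when my estimate put it at home, without pushing until it met the stud.
- **Bar:** it lies level, with its middle roughly 10 mm sideways from the middle of the rest (about 30 mm counting the bar's height).
- **Bystanders:** none looks moved in the pictures. I measured only the flare nut, and it had not moved.
- **Robot:** it was clear of everything, with no force on the tool.

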